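# Bolt up an insulated pipe flange in the vise

### The arm

A 6-joint arm with a two-finger parallel gripper is mounted at the origin on the work surface. World frame = base frame: x ahead of the robot, y to its left, z up, the work surface at z = 0. Lengths are in m, angles in rad, forces in N, time in s.
With the tool pointing down it reaches from about 0.275 to 0.85 m from the base axis. Payload 19 kg.
Tool frame: the origin (TCP) lies midway between the tips of the shut fingers; the grasp point (between the pads) lies 19 mm behind it; z points along the fingers, y is the direction in which the jaws open and shut (so a half turn about z gives the same grasp; the last joint's range is limited). The gripper opens to 85 mm and grips with 20 to 120 N. Pads are 22 mm wide; open, the fingers measure 114 mm over their backs; the gripper's body (76 mm by 85 mm) begins 54 mm behind the grasp point. The pads swing forward as they close: fully open they stand 13 mm farther back than shut.
Start: joints at [-1.31, 0.15, 1.437, -0, 1.554, -0.134], TCP at [0.221, -0.531, 0.231] pointing down, gripper open.
Joint ranges: [-2.8, 2.8], [-0.68, 2.1], [0.12, 2.68], [-1.39, 4.53], [0.16, 2.79], [-2.81, 2.81]. Speed limits (rad/s): [1.89, 1.89, 2.22, 3.01, 3.01, 3.01].

### API

Orientations are given as a rotation vector (axis times angle).
In Python, from bench import * gives the robot as it stands.
- The arm moves only by the shell command python3 -m jog 'ROWS' [FORCE]. ROWS is JSON, a list of rows, each an object with "delta_pos": the shift along the tool's x, y, z in m, a list of three; "rot": the turn, a rotation vector about the tool's x, y, z in rad, a list of three; "jaw": the closure, from -1 (fully open) to 1 (shut). In form: [{"delta_pos": [x, y, z], "rot": [ax, ay, az], "jaw": jaw}, ...]. A call has 1 to 20 rows; each row is the pose to reach, as a shift and turn from the pose commanded when the call began, along the tool's axes at that moment; what a row does not reach only later rows make up. A row lasts 1/12 s, in which the tool goes at most 41.7 mm and 7.16 degrees, less where a joint would pass 70% of its speed; a pose out of reach is approached as far as the arm can. A call with a gripper value outside its range is refused whole. The fingers move at their own pace and stop on an object; FORCE is the grip in N (left out, the last holds). Time passes only in rows, so rows that repeat a pose let the fingers close. It gives the time, the measured TCP pose, the force and the opening at its end, in the units of the state.
- sense(): the state, without advancing time (a new reading comes with each control period).
- snapshot(name): name is "scene" or "side" or "wrist"; returns the picture (384x512x3 uint8, red, green, blue); there is no depth.
- camera_info(name): a dict with "mtx" (3x3 intrinsics, pixels), "view" (4x4, takes a point from world to camera coordinates). Camera axes: x right, y down, z forward; pixel columns grow to the right and rows downward; lengths in m; the calibration is good to about 2 mm. A picture is of the moment at which its call begins: read the wrist's pose just before it. camera_info takes no time and is no camera call; for the wrist camera it gives the pose at the moment of the call.
- finish_job(): hands the job in, once; it reports no verdict.
The state is a dict: "clock": time; "q": joint angles; "joint_vel": joint speeds; "joint_efforts": joint torques, N m; "ee_pos": TCP position; "tcp_rot": TCP orientation; "contact_force": force on the tool from outside, world axes, zero at the start; "moment": the same for the moment, N m; "gripper_width": finger opening in m.
Only numpy, scipy, OpenCV 4.12 (cv2) and the standard library are available. Lean on these libraries where they do the work, as an engineer would, in place of code of your own. Each camera call takes 0.05 s, during which the arm holds its last target.

### The job

Make up the insulated flange joint in the vise: pull the yellow protector cap off the lower flange and drop it in the green tub, lay the red-brown insulating plate flat over the spigot, and set the bronze flange on it with its pipe tail up. Turn plate and flange until the bolt holes line up with those of the lower flange, then push every bolt in the timber block (there are two to four) down through all three, head up, one to a hole, any hole, until its head is seated. Leave the tools and other things on the bench where they are.

Things in the scene. Friction and masses are not known exactly. Their poses are not given: they have to be found in the camera images.
- lower: The lower flange: grey steel, 117 mm across, 14 mm thick, facing up on a pipe held in the vise; fixed. Origin: centre of its upper face, 146 mm above the bench; z up. Four 16 mm bolt holes 44.5 mm from the centre along its own +x, +y, -x, -y. A spigot 52 mm across (chamfered top edge) stands 12 mm up from the face. The space under the holes is free for the bolt ends.
- vise: The red bench vise, fixed, 100 mm high, about 265 mm long along its x and 80 mm wide across the jaws (its 130 mm handle bar along y lies 111 mm out on -x, 46 mm up). Origin: on the bench, under the axis of the clamped pipe.
- cap: The yellow plastic protector cap, over the lower flange's spigot and face at the start: 102 mm across, 17.5 mm high, with a knob on top 28 mm in diameter (33 mm at its top edge), the knob's top 49 mm above the cap's underside. Lifts straight off; 60 g. Origin: centre of its underside; z up through the knob.
- tub: The green open plastic scrap tub, 160 x 160 mm, 70 mm high, 5 mm walls, fixed to the bench. Origin: centre of its underside.
- plate: The insulating plate: stiff red-brown phenolic disc 117 mm across, 6 mm thick, 110 g, with a 55 mm bore and a flat tab, 22 mm wide, reaching 110 mm from the centre. Starts flat on the bench. Origin: centre of its underside; z up; x along the tab. Four 16 mm bolt holes 44.5 mm from the centre, at 45, 135, 225 and 315 degrees from x.
- plate_tab (a point): Point on the plate's tab, mid-thickness, 88 mm from the plate's centre: a good place to pinch the tab across its 22 mm width. x along the tab, away from the disc; z up.
- flange: The upper flange: bronze, 117 mm across, 11 mm thick, 0.75 kg, standing on the bench tail up. Origin: centre of its underside; z up through the copper tail (35 mm diameter, from 27 to 60 mm above the underside; the hub below is up to 60 mm wide). Underside recess 55 mm across, 8.5 mm deep, for the spigot. Four 16 mm bolt holes 44.5 mm from the centre along its own +x, +y, -x, -y.
- tail_top (a point): Centre of the top end of the upper flange's copper tail, 60 mm above the flange's underside; same axes as the flange.
- rack: The timber bolt block, fixed, 150 x 50 mm, 62 mm high, with a row of four holes 35 mm apart along its x, in which the bolts hang by their heads. Origin: centre of its underside.
- bolt0: A hex-head steel bolt, 75 g, hanging by its head in the timber block at the start (absent in some runs): shank 12.7 mm in diameter, 55 mm long, chamfered end; head 19 mm across the flats (22 mm across the corners) and 8 mm high. Origin: centre of the shank's bottom end (55 mm below the underside of the head); z up through the head; x points to a corner of the hexagon.
- bolt1: A hex-head steel bolt, 75 g, hanging by its head in the timber block at the start (absent in some runs): shank 12.7 mm in diameter, 55 mm long, chamfered end; head 19 mm across the flats (22 mm across the corners) and 8 mm high. Origin: centre of the shank's bottom end (55 mm below the underside of the head); z up through the head; x points to a corner of the hexagon.
- bolt2: A hex-head steel bolt, 75 g, hanging by its head in the timber block at the start (absent in some runs): shank 12.7 mm in diameter, 55 mm long, chamfered end; head 19 mm across the flats (22 mm across the corners) and 8 mm high. Origin: centre of the shank's bottom end (55 mm below the underside of the head); z up through the head; x points to a corner of the hexagon.
- bolt3: A hex-head steel bolt, 75 g, hanging by its head in the timber block at the start (absent in some runs): shank 12.7 mm in diameter, 55 mm long, chamfered end; head 19 mm across the flats (22 mm across the corners) and 8 mm high. Origin: centre of the shank's bottom end (55 mm below the underside of the head); z up through the head; x points to a corner of the hexagon.
- end0 (a point): Point on the axis of the lower flange's bolt hole along its own +x, 38 mm below its upper face: where a bolt's bottom end comes to rest once its head is seated on lower flange, plate (6 mm) and upper flange (11 mm).
- end1 (a point): Point on the axis of the lower flange's bolt hole along its own +y, 38 mm below its upper face: where a bolt's bottom end comes to rest once its head is seated on lower flange, plate (6 mm) and upper flange (11 mm).
- end2 (a point): Point on the axis of the lower flange's bolt hole along its own -x, 38 mm below its upper face: where a bolt's bottom end comes to rest once its head is seated on lower flange, plate (6 mm) and upper flange (11 mm).
- end3 (a point): Point on the axis of the lower flange's bolt hole along its own -y, 38 mm below its upper face: where a bolt's bottom end comes to rest once its head is seated on lower flange, plate (6 mm) and upper flange (11 mm).
- tee: A copper tee fitting, 68 mm long and 32 mm high; origin: centre of its underside. Not part of the job.
- solder: A grey spool of solder, 60 mm across, 42 mm high; origin: centre of its underside. Not part of the job.
- flux: A white jar of flux with a black lid, 64 mm across, 45 mm high; origin: centre of its underside. Not part of the job.
- offcut: An offcut of copper pipe lying down, 140 mm long along its x, 28 mm in diameter; origin: centre, at its underside. Not part of the job.
- spanner: A steel spanner lying flat, 160 mm long along its x; origin: centre, at its underside. Not part of the job.
- brush: A brush with a wooden handle, 180 mm long along its x, 20 mm high; origin: centre, at its underside. Not part of the job.
There are look-alikes about, which are no part of the job. Of the things like the plate, leave any that is turquoise; of the rest the smaller one is meant.

How it is judged:
By the outcome, as a careful person would: the job done as asked, in the order asked, and still so for the second after the job is handed in, with the robot touching nothing.
Of bolt0, bolt1, bolt2, bolt3 only 2 to 4 are there at a start; the rules pass over those that are not, and their reading is None.
At some moment in a run one of plate, flange may be knocked a few centimetres aside while the robot is not near it.
It also fails if it takes over 210 s, if anything falls off the work surface, if the arm or the gripper's body presses on something with over 40 N, if the wrist force passes 120 N, or if a joint passes its speed limit or range.

## Working session

There is one attempt and no reset: what is moved stays moved. The work goes in short steps, Python scripts to look and compute and a shell command to move; the robot and the scene stay as the last step left them, time stands still between calls to the robot, and variables do not carry over. Pictures are saved under pics/ and viewed, and the job is handed in when it is done.

```bash
ls; mkdir -p pics; python3 - <<'E'
from bench import *
import cv2,numpy as np
print(sense())
for n in ["scene","side","wrist"]:
    im=snapshot(n); cv2.imwrite(f"pics/{n}0.png",im[:,:,::-1])
    c=camera_info(n); print(n,np.round(c["mtx"],1).tolist(),np.round(c["view"],4).tolist())
E
```

```text
pics
{'clock': 0.0, 'q': array([-1.31000756e+00,  1.50954211e-01,  1.43797936e+00, -2.60633168e-05,
        1.55382104e+00, -1.34021018e-01]), 'joint_vel': array([ 8.71915229e-05,  2.40707393e-04, -1.56389721e-04,  1.22889488e-04,
        1.62557502e-03,  1.49230929e-04]), 'joint_efforts': array([ 1.77444552e-03, -7.13051605e+01, -5.70878005e+01, -2.28850145e-04,
        8.88670940e-03,  1.32234918e-04]), 'ee_pos': array([ 0.22106472, -0.53054914,  0.23071929]), 'tcp_rot': array([-3.07944367e+00, -6.15919351e-01,  1.56404948e-04]), 'contact_force': array([-0.27121444,  0.03387023, -0.1934    ]), 'moment': array([-0.02453539,  0.00620154, -0.01638008]), 'gripper_width': 0.08551772731149376}
scene [[494.1, 0.0, 259.6], [0.0, 494.1, 196.2], [0.0, 0.0, 1.0]] [[-0.024, 0.9997, -0.0101, -0.0116], [0.8168, 0.0138, -0.5767, -0.3418], [-0.5764, -0.0221, -0.8169, 2.0814], [0.0, 0.0, 0.0, 1.0]]
side [[484.0, 0.0, 259.6], [0.0, 484.0, 183.0], [0.0, 0.0, 1.0]] [[-0.8382, -0.5452, -0.0126, 0.4469], [-0.2716, 0.4374, -0.8573, 0.1957], [0.4729, -0.7151, -0.5147, 1.2905], [0.0, 0.0, 0.0, 1.0]]
wrist [[294.6, 0.0, 258.2], [0.0, 294.6, 191.2], [0.0, 0.0, 1.0]] [[0.3852, -0.9228, -0.0013, -0.5753], [-0.873, -0.3649, 0.3237, -0.0419], [-0.2992, -0.1236, -0.9462, 0.3807], [0.0, 0.0, 0.0, 1.0]]
```

View pics/scene0.png

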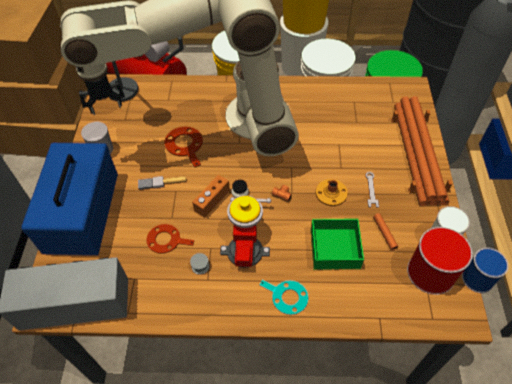

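View pics/side0.png

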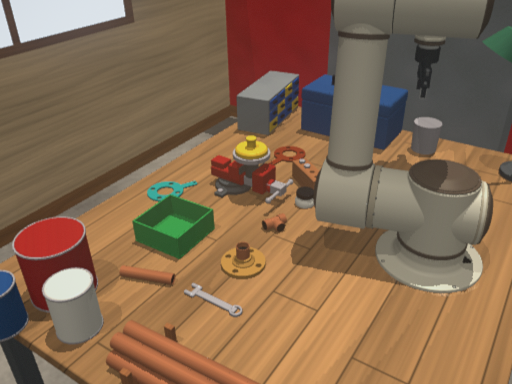

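View pics/wrist0.png

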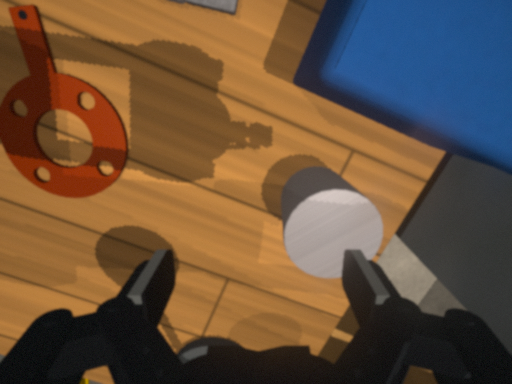

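```bash
cat > h.py <<'E'
from bench import *
import cv2,numpy as np
from scipy.spatial.transform import Rotation as R
def ray(cam,u,v,z,info=None):
    c=info or camera_info(cam); K=np.array(c["mtx"]);V=np.array(c["view"])
    d=V[:3,:3].T@np.linalg.inv(K)@np.array([u,v,1.]); o=-V[:3,:3].T@V[:3,3]
    return o+d*(z-o[2])/d[2]
def proj(P,info):
    K=np.array(info["mtx"]);V=np.array(info["view"]); P=np.atleast_2d(P)
    p=(V[:3,:3]@P.T+V[:3,3:4]); p=K@p; return (p[:2]/p[2]).T
def crop(im,x0,y0,x1,y1,s,name):
    cv2.imwrite("pics/"+name,cv2.resize(im[y0:y1,x0:x1],None,fx=s,fy=s,interpolation=cv2.INTER_CUBIC)[:,:,::-1])
def go(pos,yaw=None,rv=None):
    """delta in tool frame and rot to get to TCP pos, tool down w/ tool x-axis... yaw of tool y axis"""
    s=sense(); Rt=R.from_rotvec(s["tcp_rot"]); d=Rt.inv().apply(np.array(pos)-s["ee_pos"])
    out=[np.round(d,4).tolist()]
    if yaw is not None:
        # tool down; jaw (tool y) axis horizontal at angle yaw
        best=None
        for a in (yaw,yaw+np.pi):
            y=np.array([np.cos(a),np.sin(a),0]);z=np.array([0,0,-1.]);x=np.cross(y,z)
            r=(Rt.inv()*R.from_matrix(np.c_[x,y,z])).as_rotvec()
            if best is None or np.linalg.norm(r)<np.linalg.norm(best): best=r
        out.append(np.round(best,3).tolist())
    return out
def st():
    s=sense();print("t%.2f"%s["clock"],"pos",np.round(s["ee_pos"],4),"rv",np.round(s["tcp_rot"],3),"F",np.round(s["contact_force"],1),"w%.4f"%s["gripper_width"],"q6",np.round(s["q"],2))
    Rt=R.from_rotvec(s["tcp_rot"]).as_matrix(); print("jaw yaw deg",np.degrees(np.arctan2(Rt[1,1],Rt[0,1])).round(2),"z",np.round(Rt[:,2],4))
E
python3 - <<'E'
from h import *
im=cv2.imread("pics/scene0.png")[:,:,::-1]
crop(im,120,110,320,270,4,"c1.png")
for n,u,v,z in [("plateA",183,141,.006),("plateB",164,239,.006),("cap",244,200,.2),("flange",333,184,.06),("tub",337,243,.0),("turq",291,297,0),("rack",211,195,.062)]:
    print(n,np.round(ray("scene",u,v,z),3))
E
```

```text
plateA [ 0.155 -0.294  0.006]
plateB [ 0.612 -0.309  0.006]
cap [ 0.575 -0.023  0.2  ]
flange [0.402 0.289 0.06 ]
tub [0.613 0.296 0.   ]
turq [0.818 0.133 0.   ]
rack [ 0.46  -0.151  0.062]
```

View pics/c1.png

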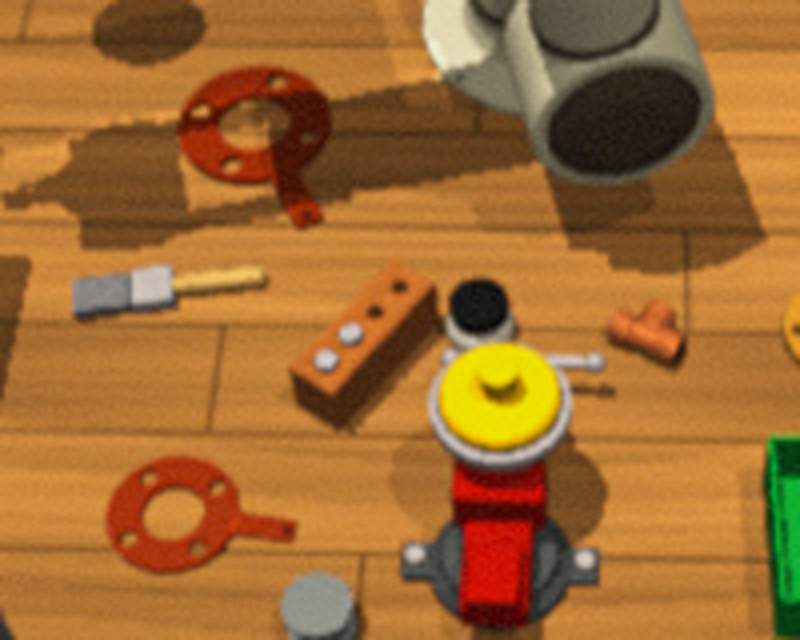

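```bash
python3 - <<'E'
from h import *
s=sense();c=camera_info("wrist");V=np.array(c["view"]);o=-V[:3,:3].T@V[:3,3]
Rt=R.from_rotvec(s["tcp_rot"])
print("cam in tool",Rt.inv().apply(o-s["ee_pos"]),"axes in tool",np.round(Rt.inv().as_matrix()@V[:3,:3].T,3))
st()
print(go([0.50,-0.02,0.40],0.0),go([0.50,-0.02,0.40],np.pi/2))
E
```

```text
cam in tool [ 0.08401475  0.00077844 -0.14219693] axes in tool [[ 0.001 -0.946 -0.324]
 [ 1.     0.001 -0.   ]
 [ 0.    -0.324  0.946]]
t0.15 pos [ 0.2211 -0.5306  0.2308] rv [-3.08  -0.616  0.   ] F [-0.5 -0.3  0.6] w0.0852 q6 [-1.31  0.15  1.44 -0.    1.55 -0.13]
jaw yaw deg -67.38 z [-2.e-04  8.e-04 -1.e+00]
[[0.4539, -0.3642, -0.1688], [-0.001, -0.001, -1.176]] [[0.4539, -0.3642, -0.1688], [-0.001, 0.0, 0.395]]
```

```bash
python3 - <<'E'
from h import *
print(go([0.55,-0.06,0.40],np.pi/2))
E
python3 -m jog '[{"delta_pos":[0.10,-0.05,-0.17],"rot":[0,0,0.1],"jaw":-1},{"delta_pos":[0.484,-0.308,-0.17],"rot":[0,0,0.395],"jaw":-1},{"delta_pos":[0.484,-0.308,-0.17],"rot":[0,0,0.395],"jaw":-1},{"delta_pos":[0.484,-0.308,-0.17],"rot":[0,0,0.395],"jaw":-1},{"delta_pos":[0.484,-0.308,-0.17],"rot":[0,0,0.395],"jaw":-1},{"delta_pos":[0.484,-0.308,-0.17],"rot":[0,0,0.395],"jaw":-1},{"delta_pos":[0.484,-0.308,-0.17],"rot":[0,0,0.395],"jaw":-1},{"delta_pos":[0.484,-0.308,-0.17],"rot":[0,0,0.395],"jaw":-1},{"delta_pos":[0.484,-0.308,-0.17],"rot":[0,0,0.395],"jaw":-1},{"delta_pos":[0.484,-0.308,-0.17],"rot":[0,0,0.395],"jaw":-1},{"delta_pos":[0.484,-0.308,-0.17],"rot":[0,0,0.395],"jaw":-1},{"delta_pos":[0.484,-0.308,-0.17],"rot":[0,0,0.395],"jaw":-1},{"delta_pos":[0.484,-0.308,-0.17],"rot":[0,0,0.395],"jaw":-1},{"delta_pos":[0.484,-0.308,-0.17],"rot":[0,0,0.395],"jaw":-1},{"delta_pos":[0.484,-0.308,-0.17],"rot":[0,0,0.395],"jaw":-1},{"delta_pos":[0.484,-0.308,-0.17],"rot":[0,0,0.395],"jaw":-1},{"delta_pos":[0.484,-0.308,-0.17],"rot":[0,0,0.395],"jaw":-1},{"delta_pos":[0.484,-0.308,-0.17],"rot":[0,0,0.395],"jaw":-1},{"delta_pos":[0.484,-0.308,-0.17],"rot":[0,0,0.395],"jaw":-1},{"delta_pos":[0.484,-0.308,-0.17],"rot":[0,0,0.395],"jaw":-1}]'
python3 - <<'E'
from h import *
st(); c=camera_info("wrist"); im=snapshot("wrist"); crop(im,0,0,512,384,1.5,"w1.png")
import pickle; pickle.dump((c,im),open("w1.pkl","wb"))
E
```

```text
[[0.4846, -0.3081, -0.1688], [-0.001, 0.0, 0.395]]
clock: 1.82
ee_pos: [0.549, -0.0612, 0.4012]
tcp_rot: [-3.142, 0.003, 0.0]
contact_force: [0.1, -0.1, 0.0]
gripper_width: 0.0856
t1.82 pos [ 0.549  -0.0612  0.4012] rv [-3.142e+00  3.000e-03  0.000e+00] F [ 0.1 -0.1  0. ] w0.0856 q6 [-0.25  0.11  1.15 -0.    1.89  1.32]
jaw yaw deg -90.1 z [-2.e-04  0.e+00 -1.e+00]
```

View pics/w1.png

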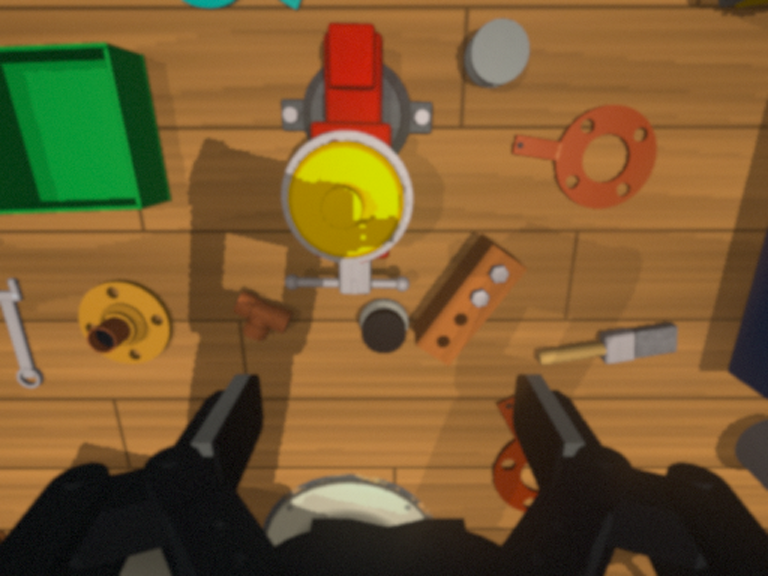

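```bash
python3 - <<'E'
from h import *
import pickle; c,im=pickle.load(open("w1.pkl","rb"))
crop(im,180,75,360,255,4,"w1a.png"); crop(im,330,60,450,150,6,"w1b.png"); crop(im,40,175,130,255,8,"w1c.png")
E
```

```text
(no output)
```

View pics/w1a.png

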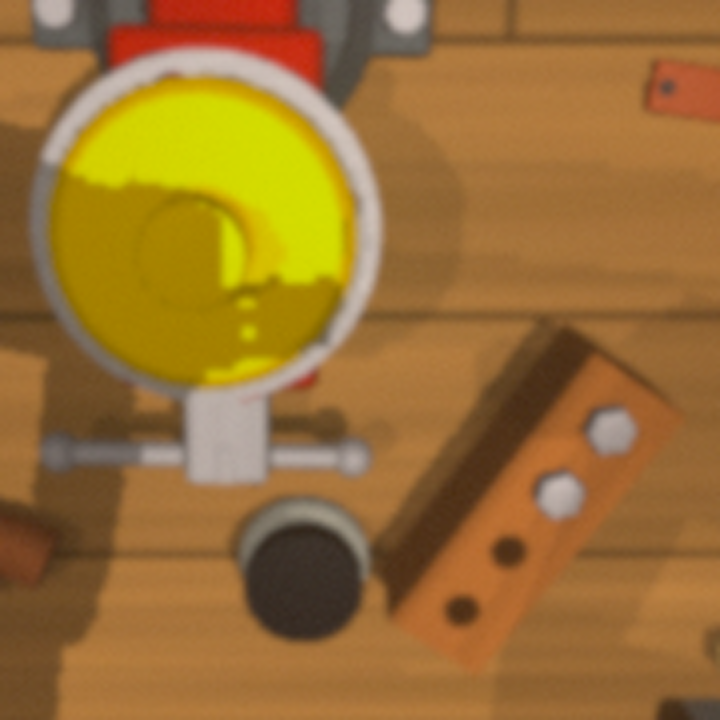

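View pics/w1b.png

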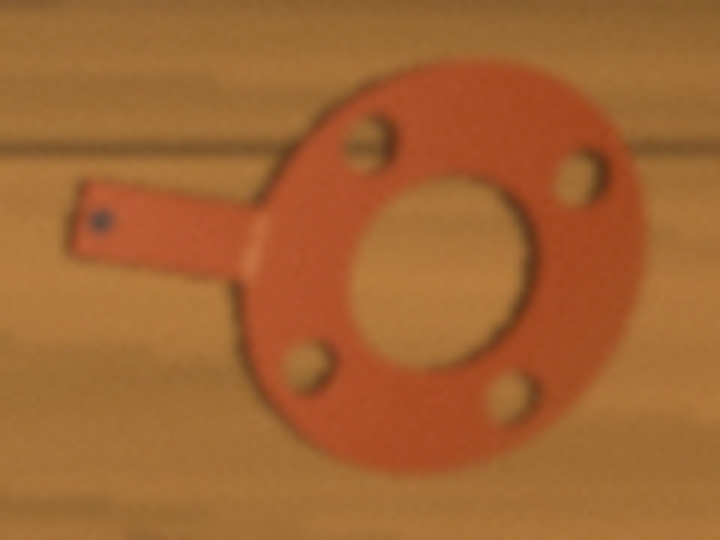

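View pics/w1c.png

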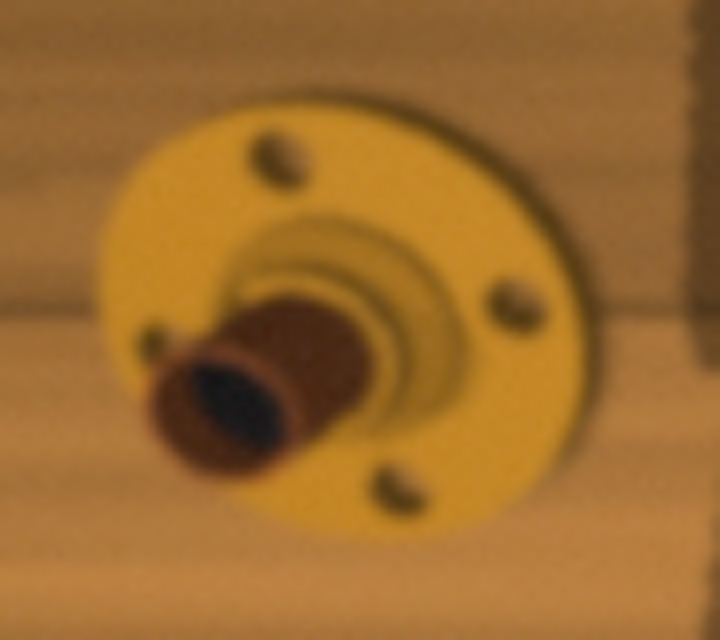

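```bash
python3 - <<'E'
from h import *
import pickle; c,im=pickle.load(open("w1.pkl","rb"))
def f(pts,s,ox,oy,z): return np.array([ray(0,x/s+ox,y/s+oy,z,c) for x,y in pts])
print("knob",f([(190,253)],4,180,75,.195),"ring",f([(206,223)],4,180,75,.146),"cap",f([(202.5,233)],4,180,75,.16))
e=f([(30,223),(382,223),(206,47),(206,400)],4,180,75,.146);print("ring size",np.linalg.norm(e[0]-e[1]),np.linalg.norm(e[2]-e[3]))
b=f([(610,431),(559,496)],4,180,75,.07);h=f([(509,551),(462,610)],4,180,75,.062);print("bolts",b,h)
d=h[1]-b[0];print("len",np.linalg.norm(d),"ang",np.degrees(np.arctan2(d[1],d[0])))
p=f([(370,143),(582,178),(512,397),(309,367)],6,330,60,.004);m=p.mean(0);print("plate",m,np.linalg.norm(p-m,axis=1),np.degrees(np.arctan2(*(p-m)[:,1::-1].T)))
t=f([(102,222)],6,330,60,.006)[0]-m;print("tab",np.linalg.norm(t),np.degrees(np.arctan2(t[1],t[0])))
p=f([(282,158),(517,304),(400,490),(160,342)],8,40,175,.009);m=p.mean(0);print("flange",m,np.linalg.norm(p-m,axis=1),np.degrees(np.arctan2(*(p-m)[:,1::-1].T)))
print("tail",f([(225,413)],8,40,175,.06))
print("tub",f([(70,130)],1.5,0,0,.0))
E
```

```text
knob [[ 0.57982665 -0.02555016  0.195     ]] ring [[ 0.58225865 -0.02610219  0.146     ]] cap [[ 0.58087347 -0.02614172  0.16      ]]
ring size 0.11727647379893873 0.11649598732302312
bolts [[ 0.48597274 -0.18652272  0.07      ]
 [ 0.45682732 -0.16702741  0.07      ]] [[ 0.42787025 -0.14839385  0.062     ]
 [ 0.39903705 -0.12873373  0.062     ]]
len 0.10469661757711589 ang 146.38672074389487
plate [ 0.60752082 -0.31787344  0.004     ] [0.04476048 0.04457449 0.04433547 0.04459005] [  36.49647467  -53.62655036 -143.48485697  126.91960638]
tab 0.10297852088186082 81.89433747119506
flange [0.39923158 0.28554871 0.009     ] [0.04426525 0.04501456 0.04572608 0.0456999 ] [   7.12825306  -82.65831395 -172.03533303   95.51287951]
tail [[0.4000612  0.28265487 0.06      ]]
tub [[0.63953791 0.30634113 0.        ]]
```

```bash
python3 -m jog '[{"delta_pos":[0.031,-0.035,0.10],"rot":[0,0,0],"jaw":-1},{"delta_pos":[0.031,-0.035,0.10],"rot":[0,0,0],"jaw":-1},{"delta_pos":[0.031,-0.035,0.10],"rot":[0,0,0],"jaw":-1},{"delta_pos":[0.031,-0.035,0.235],"rot":[0,0,0],"jaw":-1},{"delta_pos":[0.031,-0.035,0.235],"rot":[0,0,0],"jaw":-1},{"delta_pos":[0.031,-0.035,0.235],"rot":[0,0,0],"jaw":-1},{"delta_pos":[0.031,-0.035,0.235],"rot":[0,0,0],"jaw":-1},{"delta_pos":[0.031,-0.035,0.235],"rot":[0,0,0],"jaw":-1},{"delta_pos":[0.031,-0.035,0.235],"rot":[0,0,0],"jaw":-1},{"delta_pos":[0.031,-0.035,0.235],"rot":[0,0,0],"jaw":-1}]'
python3 -c "
from h import *
st()"
```

```text
clock: 2.7
ee_pos: [0.5816, -0.0258, 0.1694]
tcp_rot: [3.141, -0.001, 0.006]
contact_force: [0.6, -0.1, 0.8]
gripper_width: 0.085
t2.70 pos [ 0.5816 -0.0258  0.1694] rv [ 3.141e+00 -1.000e-03  6.000e-03] F [ 0.6 -0.1  0.8] w0.0850 q6 [-0.18  0.19  1.52  0.    1.43  1.39]
jaw yaw deg -90.04 z [ 3.8e-03 -6.0e-04 -1.0e+00]
```

Close on the knob, then lift.

```bash
python3 -m jog '[{"delta_pos":[0,0,0.001],"rot":[0,0,0],"jaw":1},{"delta_pos":[0,0,0.001],"rot":[0,0,0],"jaw":1},{"delta_pos":[0,0,0.001],"rot":[0,0,0],"jaw":1},{"delta_pos":[0,0,0.001],"rot":[0,0,0],"jaw":1},{"delta_pos":[0,0,0.001],"rot":[0,0,0],"jaw":1},{"delta_pos":[0,0,0.001],"rot":[0,0,0],"jaw":1},{"delta_pos":[0,0,0.001],"rot":[0,0,0],"jaw":1},{"delta_pos":[0,0,0.001],"rot":[0,0,0],"jaw":1}]' 40
python3 -m jog '[{"delta_pos":[0,0,0],"rot":[0,0,0],"jaw":1},{"delta_pos":[0,0,-0.01],"rot":[0,0,0],"jaw":1},{"delta_pos":[0,0,-0.02],"rot":[0,0,0],"jaw":1},{"delta_pos":[0,0,-0.04],"rot":[0,0,0],"jaw":1},{"delta_pos":[0,0,-0.07],"rot":[0,0,0],"jaw":1},{"delta_pos":[0,0,-0.1],"rot":[0,0,0],"jaw":1},{"delta_pos":[0,0,-0.1],"rot":[0,0,0],"jaw":1},{"delta_pos":[0,0,-0.1],"rot":[0,0,0],"jaw":1}]'
python3 - <<'E'
from h import *
c=camera_info("wrist"); im=snapshot("wrist"); crop(im,0,0,512,384,1.5,"w2.png")
import pickle; pickle.dump((c,im),open("w2.pkl","wb"))
print(go([.625,.30,.27]))
for n in ("scene","side"):
    a=snapshot(n); crop(a,180,110,360,290,3,n+"2.png")
E
```

```text
clock: 3.37
ee_pos: [0.5806, -0.0253, 0.1658]
tcp_rot: [3.142, -0.0, 0.001]
contact_force: [-2.0, -0.3, 5.1]
gripper_width: 0.027
clock: 4.03
ee_pos: [0.581, -0.0253, 0.2678]
tcp_rot: [3.141, -0.0, 0.006]
contact_force: [0.5, -0.1, -1.2]
gripper_width: 0.0264
[[0.0444, -0.3253, -0.0039]]
```

View pics/w2.png

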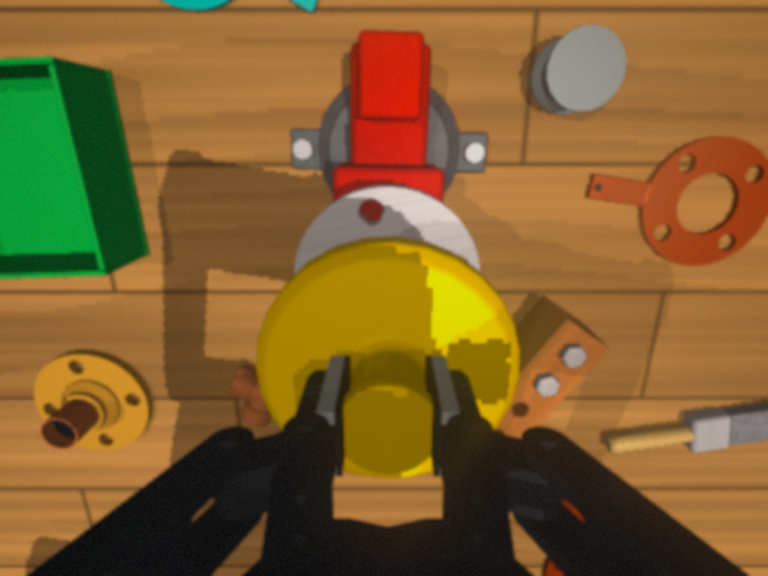

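View pics/side2.png

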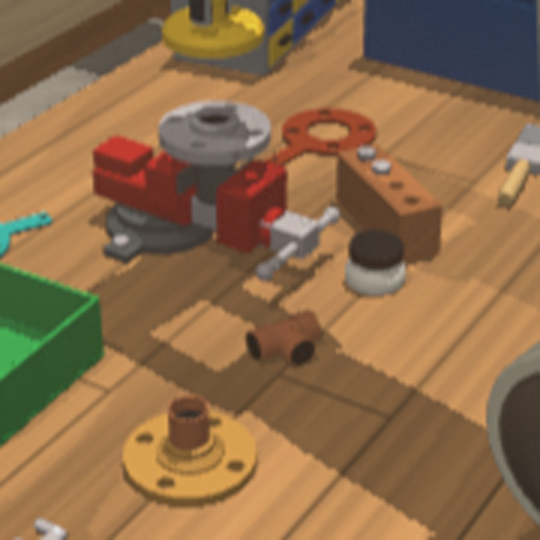

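```bash
python3 - <<'E'
from h import *
for u,v in [(312,220),(360,219),(364,267),(313,268)]: print(ray("scene",u,v,.07))
print(np.mean([ray("scene",u,v,.07) for u,v in [(312,220),(360,219),(364,267),(313,268)]],axis=0))
import pickle; c,im=pickle.load(open("w2.pkl","rb")); h=ray(0,371/1.5,210/1.5,.146,c); print(h, np.linalg.norm(h[:2]-[.581,-.026]),np.degrees(np.arctan2(h[1]+.026,h[0]-.581)))
E
```

```text
[0.56446815 0.20564296 0.07      ]
[0.55751685 0.37020012 0.07      ]
[0.74062996 0.36602798 0.07      ]
[0.74729327 0.20207505 0.07      ]
[0.65247706 0.28598653 0.07      ]
[ 0.62369125 -0.01621824  0.146     ] 0.04379755701972142 12.90530771228654
```

```bash
python3 -m jog '[{"delta_pos":[0.062,-0.312,0],"rot":[0,0,0],"jaw":1},{"delta_pos":[0.062,-0.312,0],"rot":[0,0,0],"jaw":1},{"delta_pos":[0.062,-0.312,0],"rot":[0,0,0],"jaw":1},{"delta_pos":[0.062,-0.312,0],"rot":[0,0,0],"jaw":1},{"delta_pos":[0.062,-0.312,0],"rot":[0,0,0],"jaw":1},{"delta_pos":[0.062,-0.312,0],"rot":[0,0,0],"jaw":1},{"delta_pos":[0.062,-0.312,0],"rot":[0,0,0],"jaw":1},{"delta_pos":[0.062,-0.312,0],"rot":[0,0,0],"jaw":1},{"delta_pos":[0.062,-0.312,0],"rot":[0,0,0],"jaw":1},{"delta_pos":[0.062,-0.312,0],"rot":[0,0,0],"jaw":1},{"delta_pos":[0.062,-0.312,0],"rot":[0,0,0],"jaw":1}]'
python3 - <<'E'
from h import *
st();c=camera_info("wrist"); im=snapshot("wrist"); crop(im,0,0,512,384,1.5,"w3.png")
import pickle; pickle.dump((c,im),open("w3.pkl","wb"))
E
```

```text
clock: 5.1
ee_pos: [0.6423, 0.2863, 0.2644]
tcp_rot: [3.141, -0.0, -0.002]
contact_force: [-0.2, -0.0, -1.1]
gripper_width: 0.0269
t5.10 pos [0.6423 0.2863 0.2644] rv [ 3.141e+00 -0.000e+00 -2.000e-03] F [-0.2 -0.  -1.1] w0.0269 q6 [ 0.31  0.42  1.03 -0.    1.69  1.88]
jaw yaw deg -90.0 z [-1.5e-03 -7.0e-04 -1.0e+00]
```

View pics/w3.png

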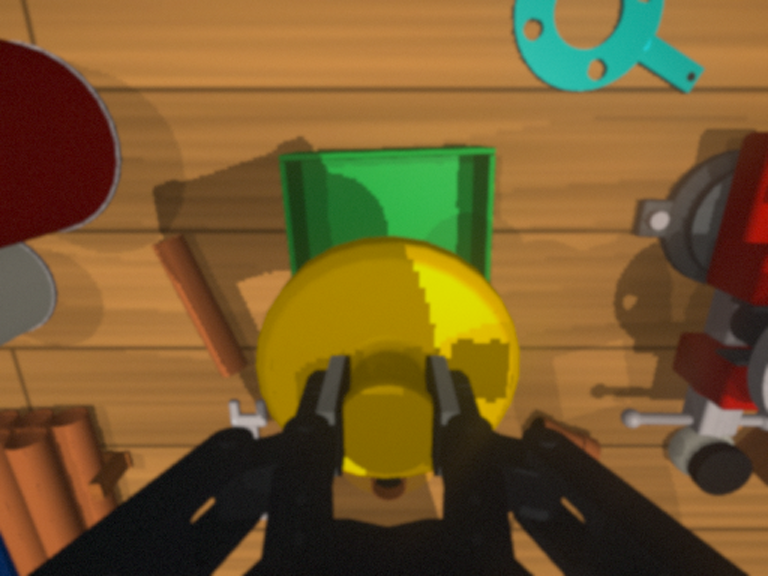

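```bash
python3 - <<'E'
from h import *
import pickle; c,im=pickle.load(open("w3.pkl","rb"))
a,b=[ray(0,x/1.5,y/1.5,.07,c) for x,y in [(278,153),(497,147)]]; print(a,b,np.linalg.norm(a-b)); d=(b-a)/np.linalg.norm(b-a); n=np.array([d[1],-d[0],0]); print((a+b)/2+.08*n,(a+b)/2-.08*n)
E
```

```text
[0.71414892 0.36544919 0.07      ] [0.71841486 0.20609127 0.07      ] 0.15941501302563615
[0.63631054 0.28362943 0.07      ] [0.79625324 0.28791102 0.07      ]
```

```bash
python3 -m jog '[{"delta_pos":[-0.006,0.002,0.205],"rot":[0,0,0],"jaw":1},{"delta_pos":[-0.006,0.002,0.205],"rot":[0,0,0],"jaw":1},{"delta_pos":[-0.006,0.002,0.205],"rot":[0,0,0],"jaw":1},{"delta_pos":[-0.006,0.002,0.205],"rot":[0,0,0],"jaw":1},{"delta_pos":[-0.006,0.002,0.205],"rot":[0,0,0],"jaw":1},{"delta_pos":[-0.006,0.002,0.205],"rot":[0,0,0],"jaw":1},{"delta_pos":[-0.006,0.002,0.205],"rot":[0,0,0],"jaw":1},{"delta_pos":[-0.006,0.002,0.205],"rot":[0,0,0],"jaw":-1},{"delta_pos":[-0.006,0.002,0.205],"rot":[0,0,0],"jaw":-1},{"delta_pos":[-0.006,0.002,0.205],"rot":[0,0,0],"jaw":-1},{"delta_pos":[-0.006,0.002,0.205],"rot":[0,0,0],"jaw":-1},{"delta_pos":[-0.006,0.002,0.205],"rot":[0,0,0],"jaw":-1},{"delta_pos":[-0.006,0.002,0.205],"rot":[0,0,0],"jaw":-1},{"delta_pos":[-0.006,0.002,0.205],"rot":[0,0,0],"jaw":-1},{"delta_pos":[-0.006,0.002,0.0],"rot":[0,0,0],"jaw":-1},{"delta_pos":[-0.006,0.002,0.0],"rot":[0,0,0],"jaw":-1},{"delta_pos":[-0.006,0.002,0.0],"rot":[0,0,0],"jaw":-1},{"delta_pos":[-0.006,0.002,0.0],"rot":[0,0,0],"jaw":-1},{"delta_pos":[-0.006,0.002,0.0],"rot":[0,0,0],"jaw":-1},{"delta_pos":[-0.006,0.002,0.0],"rot":[0,0,0],"jaw":-1}]'
python3 - <<'E'
from h import *
st();c=camera_info("wrist"); im=snapshot("wrist"); crop(im,0,0,512,384,1,"w4.png")
print(go([.55,-.026,.38]))
E
```

```text
clock: 6.82
ee_pos: [0.6378, 0.2852, 0.2747]
tcp_rot: [-3.138, 0.0, -0.017]
contact_force: [0.2, -0.3, 0.7]
gripper_width: 0.0854
t6.82 pos [0.6378 0.2852 0.2747] rv [-3.138  0.    -0.017] F [ 0.2 -0.3  0.7] w0.0854 q6 [0.31 0.4  1.04 0.   1.69 1.88]
jaw yaw deg -90.0 z [ 0.0105  0.0035 -0.9999]
[[-0.0867, 0.3108, -0.1109]]
```

View pics/w4.png

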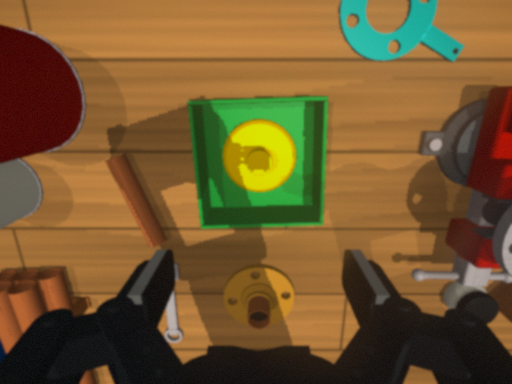

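```bash
python3 -m jog '[{"delta_pos":[-0.053,0.311,-0.05],"rot":[0,0,0],"jaw":-1},{"delta_pos":[-0.053,0.311,-0.05],"rot":[0,0,0],"jaw":-1},{"delta_pos":[-0.053,0.311,-0.05],"rot":[0,0,0],"jaw":-1},{"delta_pos":[-0.053,0.311,-0.05],"rot":[0,0,0],"jaw":-1},{"delta_pos":[-0.053,0.311,-0.05],"rot":[0,0,0],"jaw":-1},{"delta_pos":[-0.053,0.311,-0.05],"rot":[0,0,0],"jaw":-1},{"delta_pos":[-0.053,0.311,-0.05],"rot":[0,0,0],"jaw":-1},{"delta_pos":[-0.053,0.311,-0.05],"rot":[0,0,0],"jaw":-1},{"delta_pos":[-0.053,0.311,-0.05],"rot":[0,0,0],"jaw":-1},{"delta_pos":[-0.053,0.311,-0.05],"rot":[0,0,0],"jaw":-1},{"delta_pos":[-0.053,0.311,-0.05],"rot":[0,0,0],"jaw":-1},{"delta_pos":[-0.053,0.311,-0.05],"rot":[0,0,0],"jaw":-1}]'
python3 - <<'E'
from h import *
st();c=camera_info("wrist"); im=snapshot("wrist"); 
import pickle; pickle.dump((c,im),open("w5.pkl","wb"))
p=proj([.581,-.026,.146],c)[0];print(p); u,v=p.astype(int);print(max(u-70,0),max(v-70,0))
crop(im,0,0,512,384,1.5,"w5.png")
crop(im,max(u-70,0),max(v-70,0),u+70,v+70,5,"w5a.png")
E
```

```text
clock: 7.87
ee_pos: [0.5835, -0.0254, 0.3147]
tcp_rot: [-3.141, -0.001, 0.001]
contact_force: [-0.3, 1.0, -0.9]
gripper_width: 0.0853
t7.87 pos [ 0.5835 -0.0254  0.3147] rv [-3.141e+00 -1.000e-03  1.000e-03] F [-0.3  1.  -0.9] w0.0853 q6 [-0.18  0.16  1.26  0.    1.72  1.39]
jaw yaw deg -89.95 z [-9.e-04  4.e-04 -1.e+00]
[258.37491474 174.02535834]
188 104
```

View pics/w5a.png

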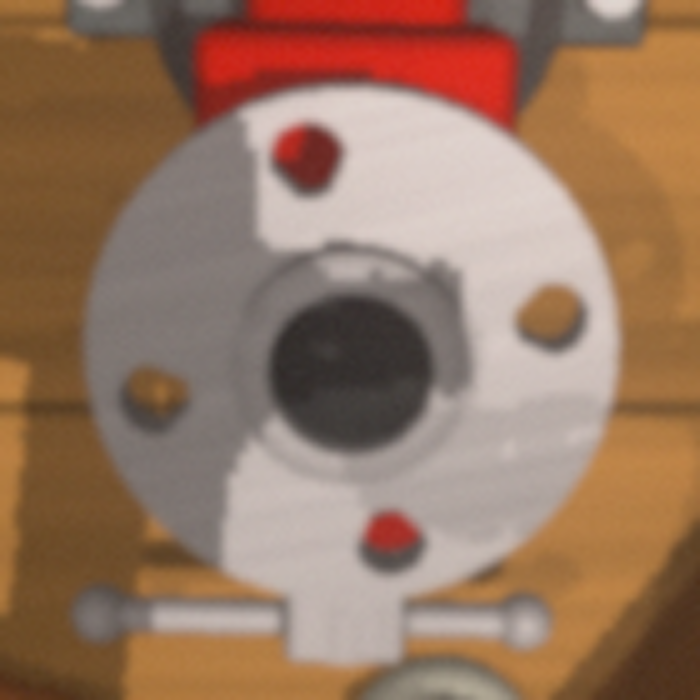

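View pics/w5.png

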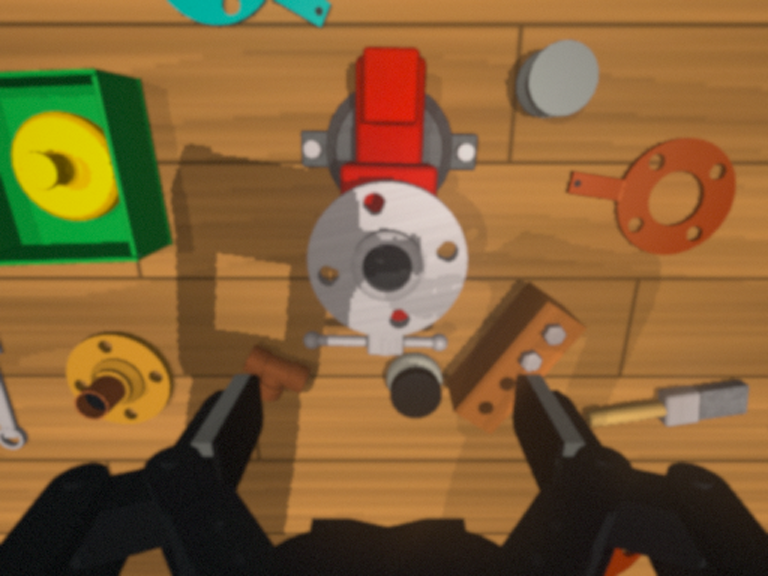

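```bash
python3 - <<'E'
from h import *
import pickle; c,im=pickle.load(open("w5.pkl","rb"))
def f(pts,s,ox,oy,z): return np.array([ray(0,x/s+ox,y/s+oy,z,c) for x,y in pts])
p=f([(308,158),(552,317),(392,541),(154,398)],5,188,104,.146);m=p.mean(0);print("lower",m,np.linalg.norm(p-m,axis=1),np.degrees(np.arctan2(*(p-m)[:,1::-1].T)))
e=f([(85,340),(622,340),(352,82),(352,605)],5,188,104,.146);print("ring",(e[0]+e[1])/2,(e[2]+e[3])/2,np.linalg.norm(e[0]-e[1]),np.linalg.norm(e[2]-e[3]))
print("spigot",f([(353,368)],5,188,104,.158))
# plate from w5: holes px/1.5
p=f([(656,161),(717,171),(694,233),(635,224)],1.5,0,0,.004);m=p.mean(0);print("plate",m,np.linalg.norm(p-m,axis=1),np.degrees(np.arctan2(*(p-m)[:,1::-1].T)))
E
```

```text
lower [ 0.5792386  -0.02591638  0.146     ] [0.0444388  0.04449545 0.04447014 0.04464922] [  11.9241484   -77.94374588 -167.87765513  102.01592658]
ring [ 0.58329168 -0.02633789  0.146     ] [ 0.57895826 -0.02603097  0.146     ] 0.11720230960700613 0.11866095297165016
spigot [[ 0.58044275 -0.02624471  0.158     ]]
plate [ 0.60803562 -0.31737013  0.004     ] [0.04488201 0.04448695 0.04498849 0.04475378] [  36.60434867  -53.34370352 -143.05585838  126.52067845]
```

```bash
python3 - <<'E'
from h import *
import pickle; c,im=pickle.load(open("w5.pkl","rb"))
print("spool",ray(0,565/1.5,78/1.5,.042,c))
print(go([.6205,-.2305,.20],np.radians(-8.3)))
E
python3 -m jog '[{"delta_pos":[0.037,0.205,0.02],"rot":[0,0,-1.426],"jaw":0.2},{"delta_pos":[0.037,0.205,0.03],"rot":[0,0,-1.426],"jaw":0.2},{"delta_pos":[0.037,0.205,0.115],"rot":[0,0,-1.426],"jaw":0.2},{"delta_pos":[0.037,0.205,0.115],"rot":[0,0,-1.426],"jaw":0.2},{"delta_pos":[0.037,0.205,0.115],"rot":[0,0,-1.426],"jaw":0.2},{"delta_pos":[0.037,0.205,0.115],"rot":[0,0,-1.426],"jaw":0.2},{"delta_pos":[0.037,0.205,0.115],"rot":[0,0,-1.426],"jaw":0.2},{"delta_pos":[0.037,0.205,0.115],"rot":[0,0,-1.426],"jaw":0.2},{"delta_pos":[0.037,0.205,0.115],"rot":[0,0,-1.426],"jaw":0.2},{"delta_pos":[0.037,0.205,0.115],"rot":[0,0,-1.426],"jaw":0.2},{"delta_pos":[0.037,0.205,0.115],"rot":[0,0,-1.426],"jaw":0.2},{"delta_pos":[0.037,0.205,0.115],"rot":[0,0,-1.426],"jaw":0.2},{"delta_pos":[0.037,0.205,0.115],"rot":[0,0,-1.426],"jaw":0.2},{"delta_pos":[0.037,0.205,0.115],"rot":[0,0,-1.426],"jaw":0.2}]'
python3 - <<'E'
from h import *
st();c=camera_info("wrist"); im=snapshot("wrist"); 
import pickle; pickle.dump((c,im),open("w6.pkl","wb"))
crop(im,0,0,512,384,1.5,"w6.png")
print(go([.6205,-.2305,.03],np.radians(-8.3)))
E
```

```text
spool [ 0.71416891 -0.177195    0.042     ]
[[0.0368, 0.2053, 0.1147], [-0.001, 0.0, -1.425]]
clock: 9.08
ee_pos: [0.6207, -0.2304, 0.1999]
tcp_rot: [-2.378, -2.053, 0.0]
contact_force: [-0.8, -0.6, -0.4]
gripper_width: 0.0344
t9.08 pos [ 0.6207 -0.2304  0.1999] rv [-2.378 -2.053  0.   ] F [-0.8 -0.6 -0.4] w0.0344 q6 [-0.47  0.34  1.26  0.    1.54 -0.33]
jaw yaw deg -8.39 z [-4.e-04  3.e-04 -1.e+00]
[[0.0001, -0.0001, 0.17], [-0.0, -0.0, -0.002]]
```

View pics/w6.png

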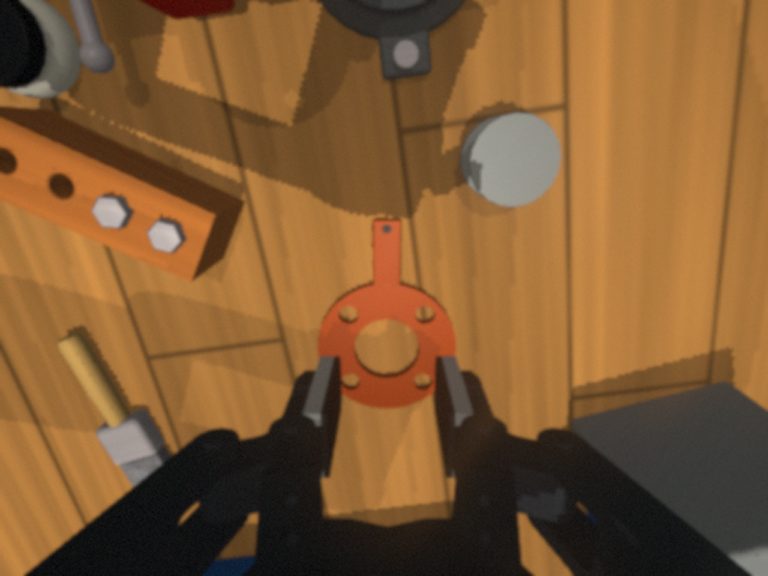

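```bash
python3 -m jog '[{"delta_pos":[0,0,0.185],"rot":[0,0,0],"jaw":0.2},{"delta_pos":[0,0,0.185],"rot":[0,0,0],"jaw":0.2},{"delta_pos":[0,0,0.185],"rot":[0,0,0],"jaw":0.2},{"delta_pos":[0,0,0.185],"rot":[0,0,0],"jaw":0.2},{"delta_pos":[0,0,0.19],"rot":[0,0,0],"jaw":0.2},{"delta_pos":[0,0,0.193],"rot":[0,0,0],"jaw":0.2},{"delta_pos":[0,0,0.196],"rot":[0,0,0],"jaw":0.2},{"delta_pos":[0,0,0.196],"rot":[0,0,0],"jaw":0.2}]'
python3 - <<'E'
from h import *
st();c=camera_info("wrist"); im=snapshot("wrist"); 
crop(im,160,180,360,384,4,"w7.png")
E
```

```text
clock: 9.8
ee_pos: [0.6212, -0.2315, 0.0056]
tcp_rot: [2.376, 2.053, 0.001]
contact_force: [0.3, -1.3, 0.4]
gripper_width: 0.0341
t9.80 pos [ 0.6212 -0.2315  0.0056] rv [2.376e+00 2.053e+00 1.000e-03] F [ 0.3 -1.3  0.4] w0.0341 q6 [-0.47  0.49  1.48  0.    1.18 -0.33]
jaw yaw deg -8.36 z [ 1.4e-03 -6.0e-04 -1.0e+00]
```

View pics/w7.png

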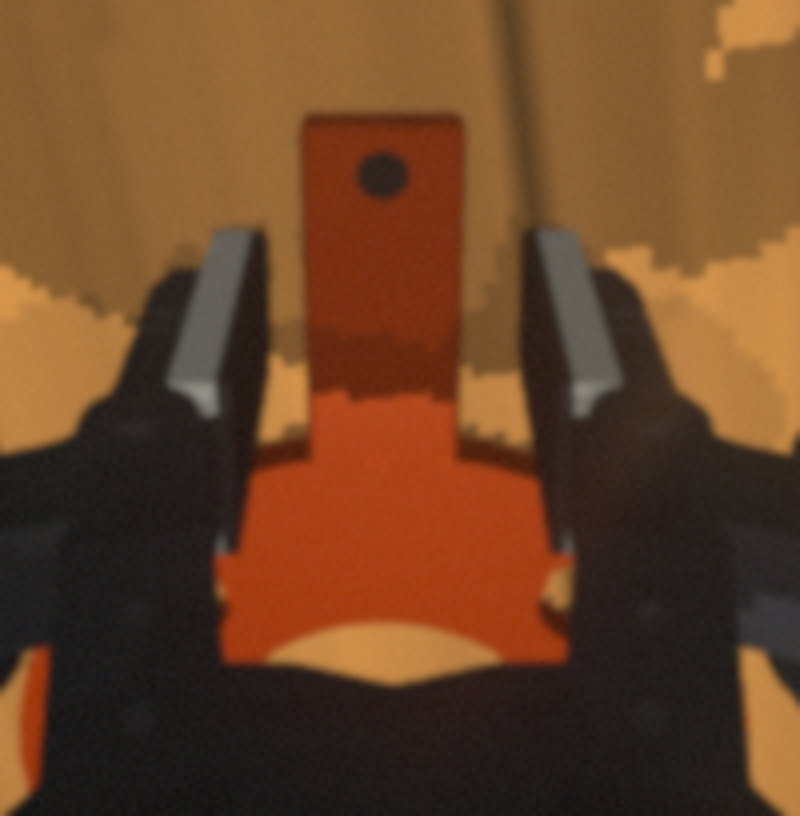

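```bash
python3 -m jog '[{"delta_pos":[0,0.0008,0.002],"rot":[0,0,0],"jaw":0.2},{"delta_pos":[0,0.0008,0.004],"rot":[0,0,0],"jaw":0.2},{"delta_pos":[0,0.0008,0.005],"rot":[0,0,0],"jaw":0.2},{"delta_pos":[0,0.0008,0.006],"rot":[0,0,0],"jaw":0.2},{"delta_pos":[0,0.0008,0.006],"rot":[0,0,0],"jaw":0.2}]'
python3 -m jog '[{"delta_pos":[0,0,0],"rot":[0,0,0],"jaw":1},{"delta_pos":[0,0,0],"rot":[0,0,0],"jaw":1},{"delta_pos":[0,0,0],"rot":[0,0,0],"jaw":1},{"delta_pos":[0,0,0],"rot":[0,0,0],"jaw":1},{"delta_pos":[0,0,0],"rot":[0,0,0],"jaw":1},{"delta_pos":[0,0,0],"rot":[0,0,0],"jaw":1}]' 100
```

```text
clock: 10.27
ee_pos: [0.6215, -0.2315, -0.0008]
tcp_rot: [2.376, 2.054, 0.001]
contact_force: [-1.6, 1.2, 8.9]
gripper_width: 0.0342
clock: 10.77
ee_pos: [0.6222, -0.2319, 0.0005]
tcp_rot: [2.374, 2.053, 0.002]
contact_force: [-2.9, 1.4, 20.1]
gripper_width: 0.0182
```

```bash
python3 -m jog '[{"delta_pos":[0,0,-0.003],"rot":[0,0,0],"jaw":1},{"delta_pos":[0,0,-0.006],"rot":[0,0,0],"jaw":1},{"delta_pos":[0,0,-0.01],"rot":[0,0,0],"jaw":1},{"delta_pos":[0,0,-0.02],"rot":[0,0,0],"jaw":1},{"delta_pos":[0,0,-0.03],"rot":[0,0,0],"jaw":1},{"delta_pos":[0,0,-0.03],"rot":[0,0,0],"jaw":1}]'
python3 - <<'E'
from h import *
st();c=camera_info("wrist"); im=snapshot("wrist"); 
crop(im,130,130,390,384,3,"w8.png")
im=snapshot("side");crop(im,240,100,360,220,5,"s8.png")
E
```

```text
clock: 11.27
ee_pos: [0.6222, -0.2319, 0.0311]
tcp_rot: [2.374, 2.053, 0.002]
contact_force: [0.6, -0.0, -0.5]
gripper_width: 0.0179
t11.27 pos [ 0.6222 -0.2319  0.0311] rv [2.374e+00 2.053e+00 2.000e-03] F [ 0.6 -0.  -0.5] w0.0179 q6 [-0.47  0.46  1.45  0.    1.22 -0.33]
jaw yaw deg -8.31 z [ 0.0029 -0.0013 -1.    ]
```

View pics/w8.png

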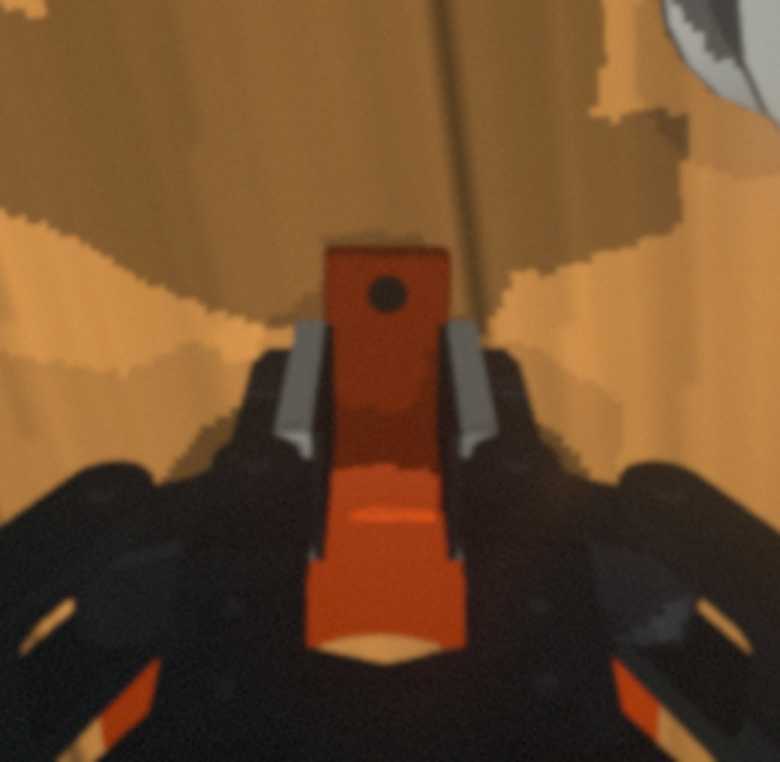

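View pics/s8.png

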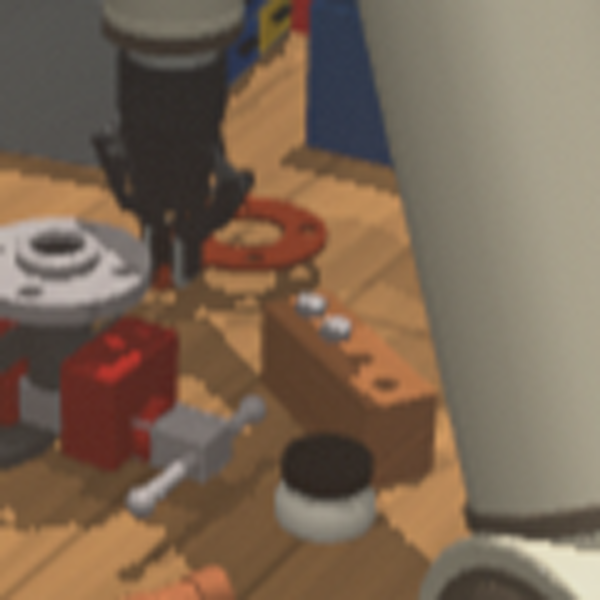

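```bash
python3 - <<'E'
from h import *
print(go([.5255,-.11,.26],np.radians(-33)))
E
python3 -m jog '[{"delta_pos":[0,0,-0.04],"rot":[0,0,0],"jaw":1},{"delta_pos":[0,0,-0.08],"rot":[0,0,0],"jaw":1},{"delta_pos":[0,0,-0.12],"rot":[0,0,0],"jaw":1},{"delta_pos":[0,0,-0.16],"rot":[0,0,0],"jaw":1},{"delta_pos":[0,0,-0.20],"rot":[0,0,0],"jaw":1},{"delta_pos":[0.05,-0.05,-0.229],"rot":[0,0,0.1],"jaw":1},{"delta_pos":[0.107,-0.113,-0.229],"rot":[0,0,0.2],"jaw":1},{"delta_pos":[0.107,-0.113,-0.229],"rot":[0,0,0.3],"jaw":1},{"delta_pos":[0.107,-0.113,-0.229],"rot":[0,0,0.431],"jaw":1},{"delta_pos":[0.107,-0.113,-0.229],"rot":[0,0,0.431],"jaw":1},{"delta_pos":[0.107,-0.113,-0.229],"rot":[0,0,0.431],"jaw":1},{"delta_pos":[0.107,-0.113,-0.229],"rot":[0,0,0.431],"jaw":1},{"delta_pos":[0.107,-0.113,-0.229],"rot":[0,0,0.431],"jaw":1}]'
python3 - <<'E'
from h import *
st();c=camera_info("wrist"); im=snapshot("wrist"); 
import pickle; pickle.dump((c,im),open("w9.pkl","wb"))
crop(im,0,0,512,384,1.5,"w9.png"); crop(im,150,30,310,160,5,"w9a.png");crop(im,170,200,350,384,4,"w9b.png")
print(proj([.58,-.026,.146],c))
E
```

```text
[[0.1063, -0.1123, -0.2311], [0.001, 0.0, 0.431]]
clock: 12.45
ee_pos: [0.5252, -0.1098, 0.2567]
tcp_rot: [-2.76, -1.5, 0.001]
contact_force: [0.4, 0.5, -1.6]
gripper_width: 0.0177
t12.45 pos [ 0.5252 -0.1098  0.2567] rv [-2.76e+00 -1.50e+00  1.00e-03] F [ 0.4  0.5 -1.6] w0.0177 q6 [-0.35  0.06  1.48 -0.    1.6   0.23]
jaw yaw deg -32.96 z [-7.e-04  2.e-04 -1.e+00]
[[257.68596396  68.22423263]]
```

View pics/w9.png

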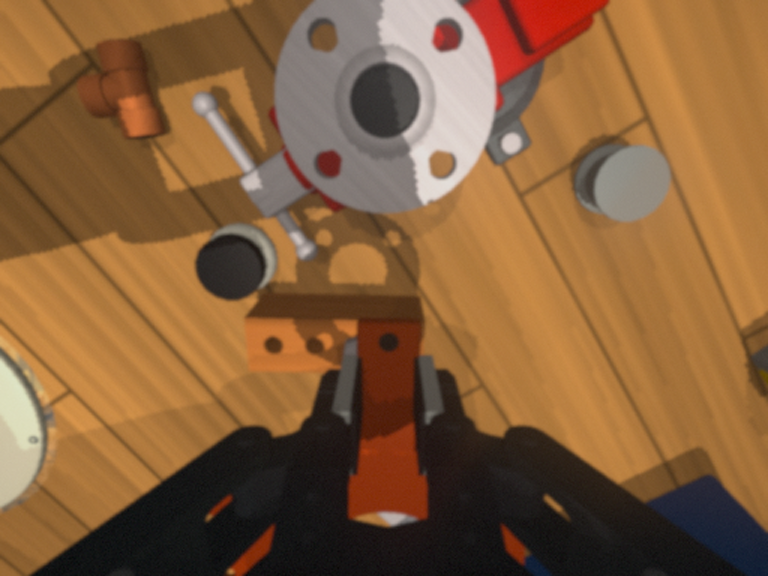

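View pics/w9b.png

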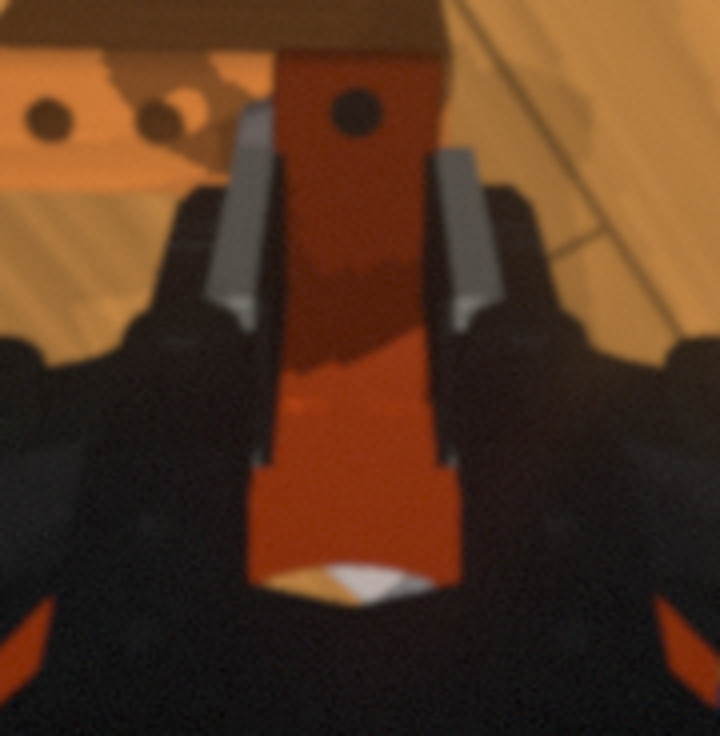

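```bash
python3 - <<'E'
from h import *
import pickle; c,im=pickle.load(open("w9.pkl","rb")); s=sense(); Rt=R.from_rotvec(s["tcp_rot"])
z=s["ee_pos"][2]+.0055
for n,u,v in [("hole",357,111),("end",357,54),("bore",355,564)]:
    P=ray(0,u/4+170,v/4+200,z,c); print(n,Rt.inv().apply(P-s["ee_pos"]))
p=np.array([ray(0,x/1.5,y/1.5,.146,c) for x,y in [(323,36),(447,36),(441,164),(329,164)]]);m=p.mean(0);print("lower",m,np.linalg.norm(p-m,axis=1),np.degrees(np.arctan2(*(p-m)[:,1::-1].T)))
print(ray(0,385/1.5,100/1.5,.158,c))
E
```

```text
hole [ 0.01695769  0.00136935 -0.00550553]
end [ 0.02488518  0.00135099 -0.00550742]
bore [-0.05735478  0.00124427 -0.00548749]
lower [ 0.57920248 -0.02573865  0.146     ] [0.04430369 0.04437314 0.04397014 0.04404392] [ 102.14093201   11.92701083  -78.28808282 -167.63906756]
[ 0.579537   -0.02534293  0.158     ]
```

View pics/w9a.png

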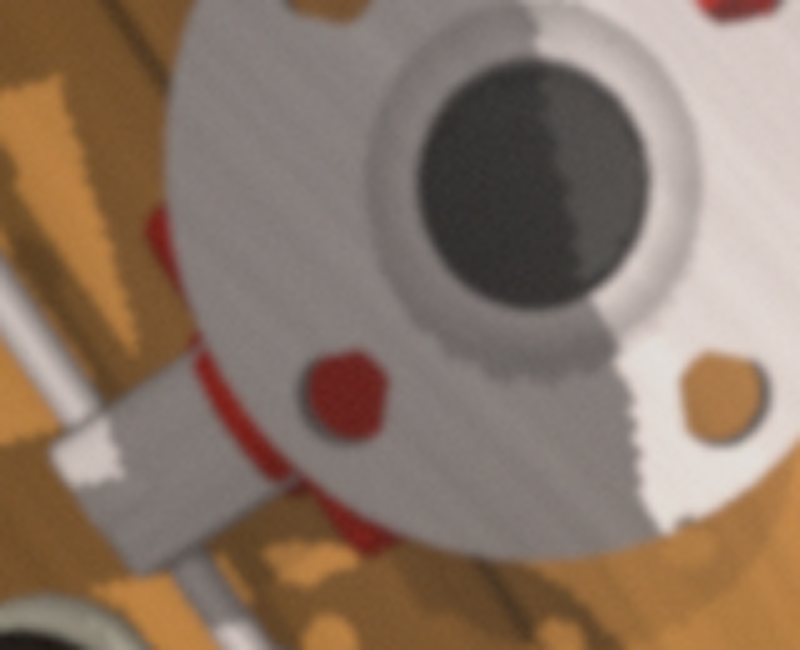

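```bash
python3 - <<'E'
from h import *
print(go([.6252,.0463,.185],np.radians(-33)))
E
python3 -m jog '[{"delta_pos":[0.04,0,0],"rot":[0,0,0],"jaw":1},{"delta_pos":[0.08,0,0],"rot":[0,0,0],"jaw":1},{"delta_pos":[0.12,0,0],"rot":[0,0,0],"jaw":1},{"delta_pos":[0.15,-0.001,0.02],"rot":[0,0,0],"jaw":1},{"delta_pos":[0.185,-0.001,0.05],"rot":[0,0,0],"jaw":1},{"delta_pos":[0.185,-0.001,0.072],"rot":[0,0,0],"jaw":1},{"delta_pos":[0.185,-0.001,0.072],"rot":[0,0,0],"jaw":1},{"delta_pos":[0.185,-0.001,0.072],"rot":[0,0,0],"jaw":1},{"delta_pos":[0.185,-0.001,0.072],"rot":[0,0,0],"jaw":1}]'
python3 - <<'E'
from h import *
st();print(go([.6252,.0463,.16],np.radians(-33)))
im=snapshot("wrist");crop(im,0,0,512,384,1.5,"w10.png")
for n in ("scene","side"):
    a=snapshot(n); crop(a,180,100,340,260,4,n+"10.png")
E
```

```text
[[0.1855, -0.0011, 0.0716], [-0.001, 0.0, 0.0]]
clock: 13.25
ee_pos: [0.6252, 0.0454, 0.1867]
tcp_rot: [2.761, 1.498, 0.001]
contact_force: [-0.7, 0.2, 0.1]
gripper_width: 0.0182
t13.25 pos [0.6252 0.0454 0.1867] rv [2.761e+00 1.498e+00 1.000e-03] F [-0.7  0.2  0.1] w0.0182 q6 [-0.05  0.28  1.38 -0.    1.49  0.53]
jaw yaw deg -33.04 z [ 1.e-03 -1.e-04 -1.e+00]
[[0.0007, -0.0005, 0.0267], [0.001, -0.0, -0.001]]
```

View pics/side10.png

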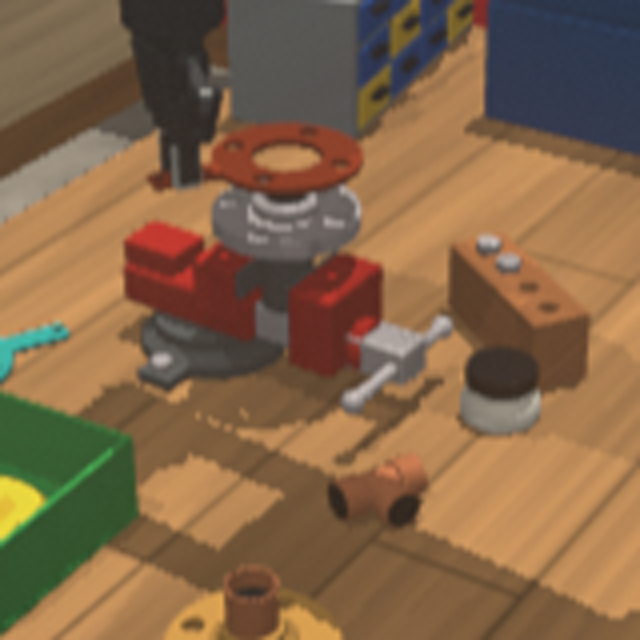

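View pics/scene10.png

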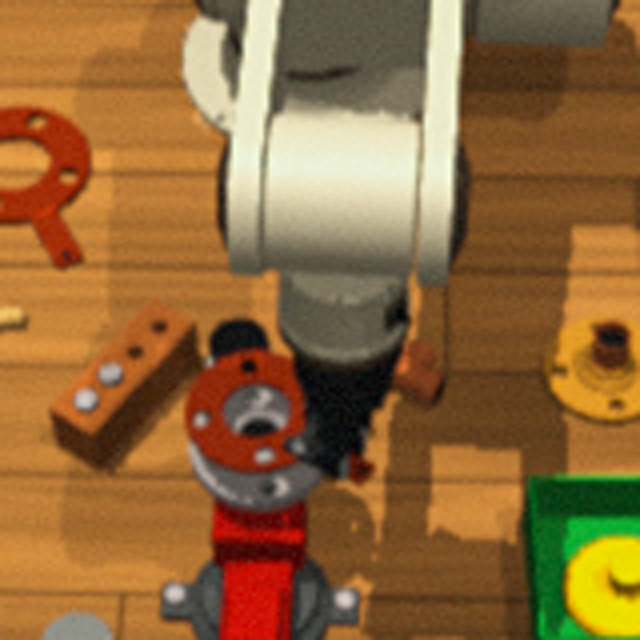

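View pics/w10.png

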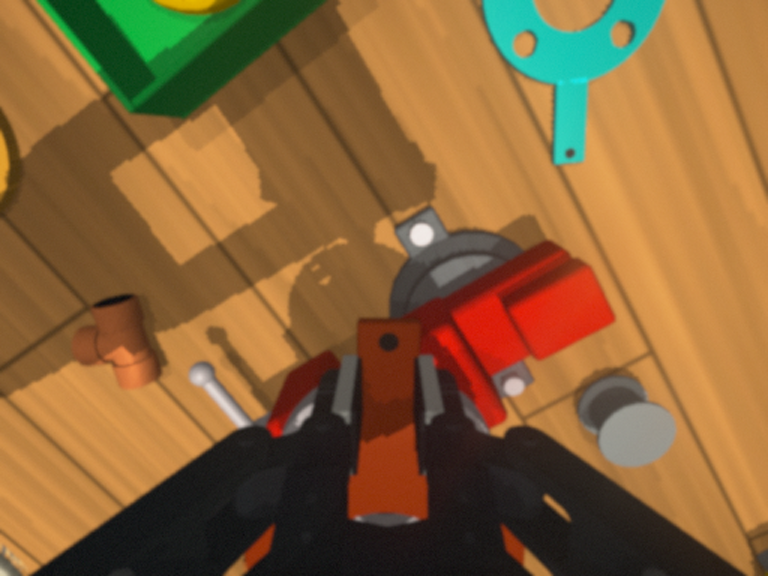

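```bash
python3 -m jog '[{"delta_pos":[0.0005,0,0.01],"rot":[0,0,0],"jaw":1},{"delta_pos":[0.0005,0,0.02],"rot":[0,0,0],"jaw":1},{"delta_pos":[0.0005,0,0.026],"rot":[0,0,0],"jaw":1},{"delta_pos":[0.0005,0,0.030],"rot":[0,0,0],"jaw":1},{"delta_pos":[0.0005,0,0.033],"rot":[0,0,0],"jaw":1},{"delta_pos":[0.0005,0,0.033],"rot":[0,0,0],"jaw":1}]'
python3 - <<'E'
from h import *
st()
for n in ("scene","side"):
    a=snapshot(n); crop(a,180,100,340,260,4,n+"11.png")
E
```

```text
clock: 13.9
ee_pos: [0.6248, 0.0469, 0.1514]
tcp_rot: [-2.76, -1.499, 0.001]
contact_force: [-0.2, -0.2, -1.3]
gripper_width: 0.0183
t13.90 pos [0.6248 0.0469 0.1514] rv [-2.760e+00 -1.499e+00  1.000e-03] F [-0.2 -0.2 -1.3] w0.0183 q6 [-0.05  0.29  1.42  0.    1.42  0.53]
jaw yaw deg -33.0 z [-1.2e-03  2.0e-04 -1.0e+00]
```

View pics/side11.png

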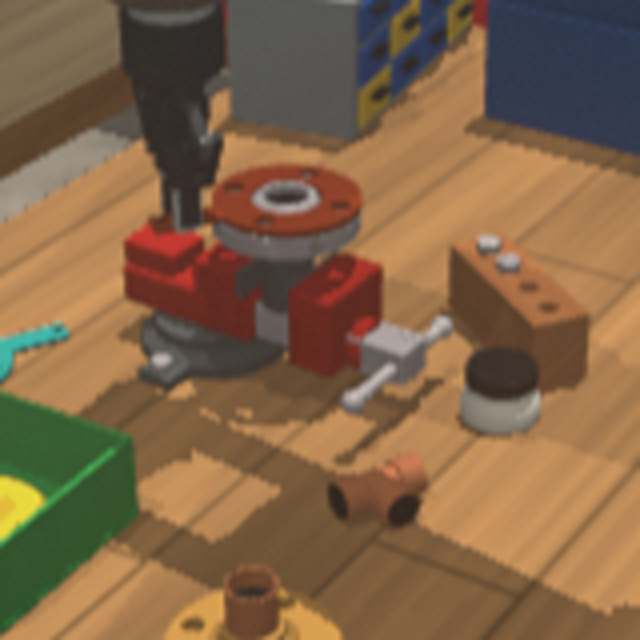

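View pics/scene11.png

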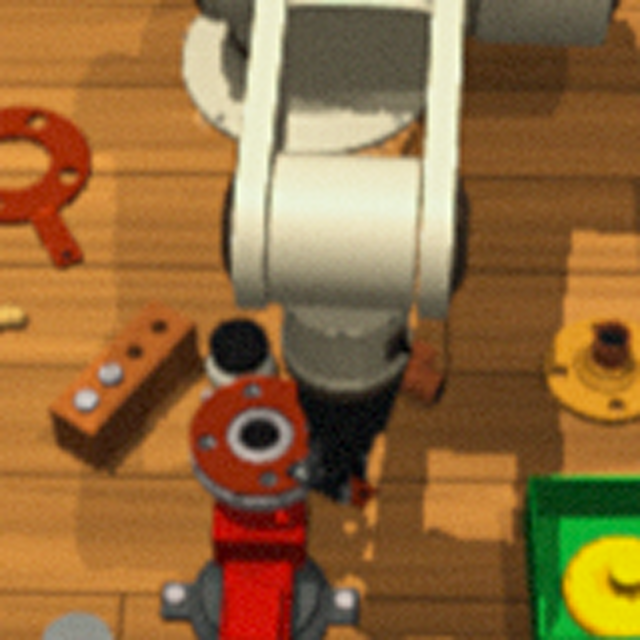

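```bash
python3 -m jog '[{"delta_pos":[0,0,0.001],"rot":[0,0,0],"jaw":1},{"delta_pos":[0,0,0.002],"rot":[0,0,0],"jaw":1},{"delta_pos":[0,0,0.003],"rot":[0,0,0],"jaw":1},{"delta_pos":[0,0,0.004],"rot":[0,0,0],"jaw":1},{"delta_pos":[0,0,0.004],"rot":[0,0,0],"jaw":1}]'
```

```text
clock: 14.42
ee_pos: [0.625, 0.0469, 0.1481]
tcp_rot: [-2.761, -1.499, 0.0]
contact_force: [-0.0, 0.0, -0.9]
gripper_width: 0.018
```

```bash
python3 -m jog '[{"delta_pos":[0,0,0.001],"rot":[0,0,0],"jaw":1},{"delta_pos":[0,0,0.0015],"rot":[0,0,0],"jaw":1},{"delta_pos":[0,0,0.0015],"rot":[0,0,0],"jaw":0},{"delta_pos":[0,0,0.0015],"rot":[0,0,0],"jaw":0},{"delta_pos":[0,0,0.0015],"rot":[0,0,0],"jaw":0},{"delta_pos":[0,0,0.0015],"rot":[0,0,0],"jaw":0},{"delta_pos":[0,0,-0.04],"rot":[0,0,0],"jaw":0},{"delta_pos":[0,0,-0.08],"rot":[0,0,0],"jaw":0},{"delta_pos":[0,0,-0.12],"rot":[0,0,0],"jaw":0},{"delta_pos":[-0.04,0,-0.16],"rot":[0,0,0],"jaw":-1},{"delta_pos":[-0.08,0,-0.17],"rot":[0,0,0],"jaw":-1},{"delta_pos":[-0.085,0,-0.17],"rot":[0,0,0],"jaw":-1},{"delta_pos":[-0.085,0,-0.17],"rot":[0,0,0],"jaw":-1},{"delta_pos":[-0.085,0,-0.17],"rot":[0,0,0],"jaw":-1}]'
python3 - <<'E'
from h import *
st();c=camera_info("wrist"); im=snapshot("wrist"); 
import pickle; pickle.dump((c,im),open("w12.pkl","wb"))
p=proj([.5793,-.0257,.152],c)[0];print(p); u,v=p.astype(int);print(max(u-75,0),max(v-75,0))
crop(im,0,0,512,384,1.5,"w12.png")
crop(im,max(u-75,0),max(v-75,0),u+75,v+75,5,"w12a.png")
E
```

```text
clock: 15.58
ee_pos: [0.5785, -0.0251, 0.319]
tcp_rot: [2.761, 1.497, 0.002]
contact_force: [0.7, 0.5, 0.1]
gripper_width: 0.0854
t15.58 pos [ 0.5785 -0.0251  0.319 ] rv [2.761e+00 1.497e+00 2.000e-03] F [0.7 0.5 0.1] w0.0854 q6 [-0.18  0.15  1.27  0.    1.73  0.4 ]
jaw yaw deg -33.09 z [ 0.0013 -0.     -1.    ]
[258.06128726 171.97452501]
183 96
```

View pics/w12.png

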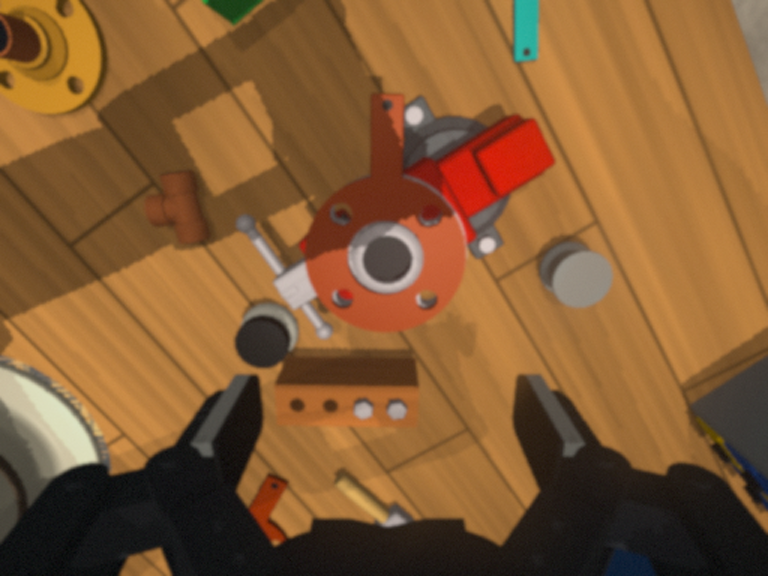

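View pics/w12a.png

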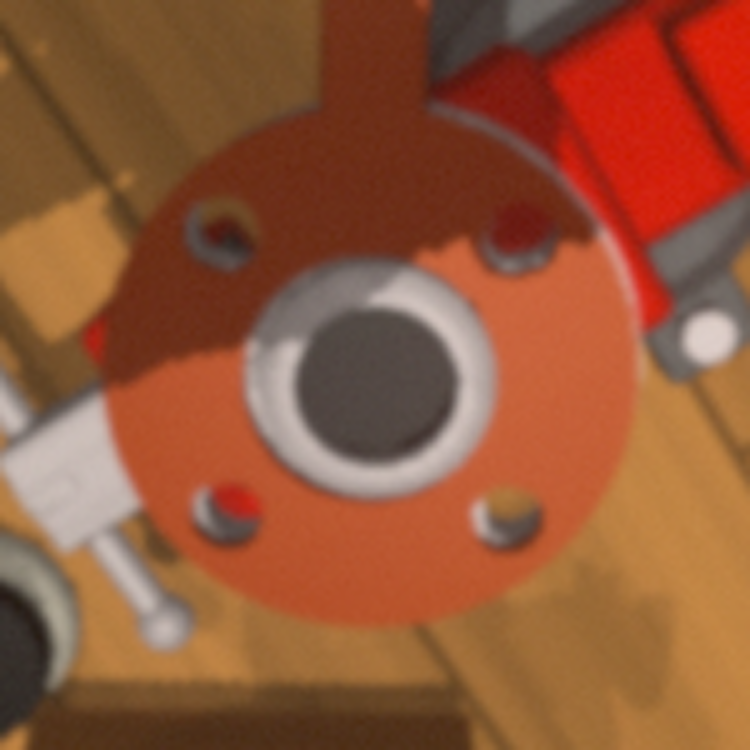

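```bash
python3 - <<'E'
from h import *
import pickle; c,im=pickle.load(open("w12.pkl","rb"))
p=np.array([ray(0,183+x/5,96+y/5,.152,c) for x,y in [(222,233),(518,237),(228,514),(507,518)]]);m=p.mean(0);print("plate",m,np.linalg.norm(p-m,axis=1),np.degrees(np.arctan2(*(p-m)[:,1::-1].T)))
print(go([.385,.26,.24],np.radians(-33)))
E
```

```text
plate [ 0.57810333 -0.02494792  0.152     ] [0.04433855 0.04417936 0.04423379 0.04448401] [ 100.90964586   11.62203258 -168.56722344  -79.01822261]
[[0.1327, -0.3175, 0.0783], [-0.0, -0.0, -0.001]]
```

```bash
python3 -m jog '[{"delta_pos":[0.133,-0.318,0],"rot":[0,0,0],"jaw":-1},{"delta_pos":[0.133,-0.318,0],"rot":[0,0,0],"jaw":-1},{"delta_pos":[0.133,-0.318,0],"rot":[0,0,0],"jaw":-1},{"delta_pos":[0.133,-0.318,0],"rot":[0,0,0],"jaw":-1},{"delta_pos":[0.133,-0.318,0.078],"rot":[0,0,0],"jaw":-1},{"delta_pos":[0.133,-0.318,0.078],"rot":[0,0,0],"jaw":-1},{"delta_pos":[0.133,-0.318,0.078],"rot":[0,0,0],"jaw":-1},{"delta_pos":[0.133,-0.318,0.078],"rot":[0,0,0],"jaw":-1},{"delta_pos":[0.133,-0.318,0.078],"rot":[0,0,0],"jaw":-1},{"delta_pos":[0.133,-0.318,0.078],"rot":[0,0,0],"jaw":-1},{"delta_pos":[0.133,-0.318,0.078],"rot":[0,0,0],"jaw":-1},{"delta_pos":[0.133,-0.318,0.078],"rot":[0,0,0],"jaw":-1}]'
python3 - <<'E'
from h import *
st();c=camera_info("wrist"); im=snapshot("wrist"); 
import pickle; pickle.dump((c,im),open("w13.pkl","wb"))
p=proj([.4,.2855,.011],c)[0];print(p); u,v=p.astype(int);print(max(u-75,0),max(v-75,0))
crop(im,0,0,512,384,1.5,"w13.png")
crop(im,max(u-75,0),max(v-75,0),u+75,v+75,5,"w13a.png")
E
```

```text
clock: 16.63
ee_pos: [0.3846, 0.2607, 0.2402]
tcp_rot: [2.76, 1.501, -0.001]
contact_force: [-0.6, 0.2, 0.4]
gripper_width: 0.0853
t16.63 pos [0.3846 0.2607 0.2402] rv [ 2.760e+00  1.501e+00 -1.000e-03] F [-0.6  0.2  0.4] w0.0853 q6 [ 0.43 -0.09  1.66 -0.    1.56  1.  ]
jaw yaw deg -32.93 z [-3.e-04 -2.e-04 -1.e+00]
[256.98607534 136.16858627]
181 61
```

View pics/w13.png

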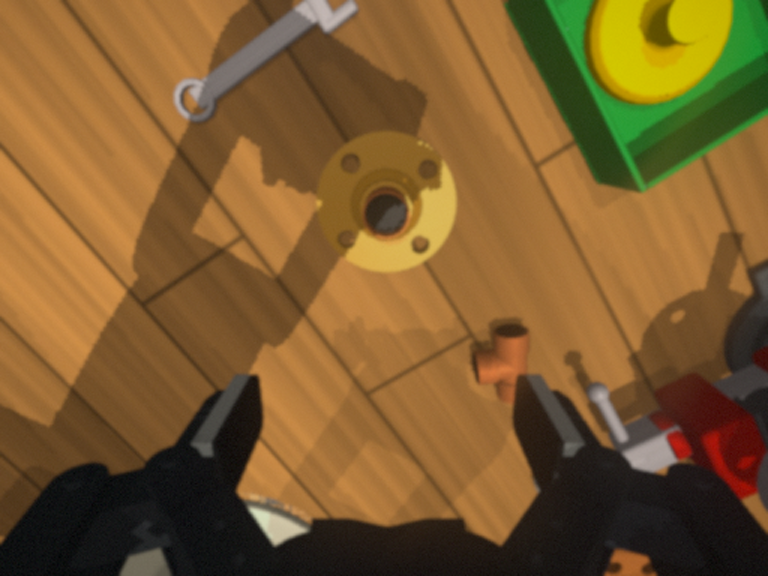

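View pics/w13a.png

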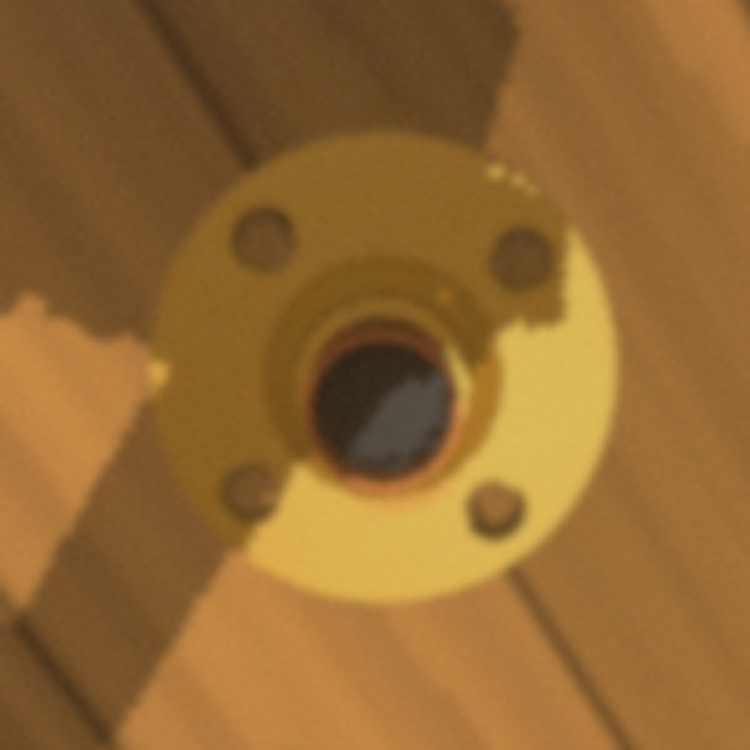

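```bash
python3 - <<'E'
from h import *
import pickle; c,im=pickle.load(open("w13.pkl","rb"))
p=np.array([ray(0,181+x/5,61+y/5,.011,c) for x,y in [(263,239),(523,259),(496,509),(249,490)]]);m=p.mean(0);print("flange",m,np.linalg.norm(p-m,axis=1),np.degrees(np.arctan2(*(p-m)[:,1::-1].T)))
print("tail",ray(0,181+382/5,61+405/5,.06,c))
for a in (-33,):print(go([m[0],m[1],.10],np.radians(a)))
E
```

```text
flange [0.40033999 0.28472949 0.011     ] [0.04440572 0.044792   0.04457797 0.04477657] [  98.06041273    7.15430505  -81.96335087 -173.066454  ]
tail [0.40098233 0.28585542 0.06      ]
[[0.0288, -0.0004, 0.1405], [0.0, -0.0, 0.0]]
```

```bash
python3 -m jog '[{"delta_pos":[0.029,-0.0005,0.0],"rot":[0,0,0],"jaw":-0.6},{"delta_pos":[0.029,-0.0005,0.04],"rot":[0,0,0],"jaw":-0.6},{"delta_pos":[0.029,-0.0005,0.206],"rot":[0,0,0],"jaw":-0.6},{"delta_pos":[0.029,-0.0005,0.206],"rot":[0,0,0],"jaw":-0.6},{"delta_pos":[0.029,-0.0005,0.206],"rot":[0,0,0],"jaw":-0.6},{"delta_pos":[0.029,-0.0005,0.206],"rot":[0,0,0],"jaw":-0.6},{"delta_pos":[0.029,-0.0005,0.206],"rot":[0,0,0],"jaw":-0.6},{"delta_pos":[0.029,-0.0005,0.206],"rot":[0,0,0],"jaw":-0.6}]'
python3 -m jog '[{"delta_pos":[0,0,0],"rot":[0,0,0],"jaw":1},{"delta_pos":[0,0,0],"rot":[0,0,0],"jaw":1},{"delta_pos":[0,0,0],"rot":[0,0,0],"jaw":1},{"delta_pos":[0,0,0],"rot":[0,0,0],"jaw":1},{"delta_pos":[0,0,0],"rot":[0,0,0],"jaw":1},{"delta_pos":[0,0,0],"rot":[0,0,0],"jaw":1},{"delta_pos":[0,0,0],"rot":[0,0,0],"jaw":1},{"delta_pos":[0,0,0],"rot":[0,0,0],"jaw":1}]' 100
python3 -c "
from h import *
st()"
```

```text
clock: 17.35
ee_pos: [0.3999, 0.2841, 0.0341]
tcp_rot: [-2.762, -1.497, 0.005]
contact_force: [-0.4, 0.1, 0.0]
gripper_width: 0.0682
clock: 18.02
ee_pos: [0.4012, 0.2857, 0.0373]
tcp_rot: [-2.761, -1.499, -0.007]
contact_force: [-3.8, -2.4, 18.7]
gripper_width: 0.0321
t18.02 pos [0.4012 0.2857 0.0373] rv [-2.761 -1.499 -0.007] F [-3.8 -2.4 18.7] w0.0321 q6 [0.46 0.13 1.88 0.   1.13 1.04]
jaw yaw deg -33.0 z [ 0.0037  0.002  -1.    ]
```

```bash
python3 -m jog '[{"delta_pos":[0,0,-0.005],"rot":[0,0,0],"jaw":1},{"delta_pos":[0,0,-0.015],"rot":[0,0,0],"jaw":1},{"delta_pos":[0,0,-0.04],"rot":[0,0,0],"jaw":1},{"delta_pos":[0,0,-0.08],"rot":[0,0,0],"jaw":1},{"delta_pos":[0,0,-0.12],"rot":[0,0,0],"jaw":1},{"delta_pos":[0,0,-0.16],"rot":[0,0,0],"jaw":1},{"delta_pos":[0,0,-0.20],"rot":[0,0,0],"jaw":1},{"delta_pos":[0,0,-0.20],"rot":[0,0,0],"jaw":1},{"delta_pos":[0,0,-0.20],"rot":[0,0,0],"jaw":1}]' 120
python3 - <<'E'
from h import *
st();c=camera_info("wrist"); im=snapshot("wrist"); 
import pickle; pickle.dump((c,im),open("w14.pkl","wb"))
crop(im,0,0,512,384,1.5,"w14.png")
print(go([.5793,-.0257,.25],np.radians(-33+4.4)))
E
```

```text
clock: 18.77
ee_pos: [0.4003, 0.2852, 0.237]
tcp_rot: [2.761, 1.499, 0.007]
contact_force: [-0.5, 0.5, -8.0]
gripper_width: 0.0316
t18.77 pos [0.4003 0.2852 0.237 ] rv [2.761 1.499 0.007] F [-0.5  0.5 -8. ] w0.0316 q6 [ 0.46 -0.03  1.62  0.    1.55  1.04]
jaw yaw deg -33.0 z [ 0.0039  0.0021 -1.    ]
[[-0.1626, 0.3198, -0.0152], [0.0, -0.001, -0.077]]
```

View pics/w14.png

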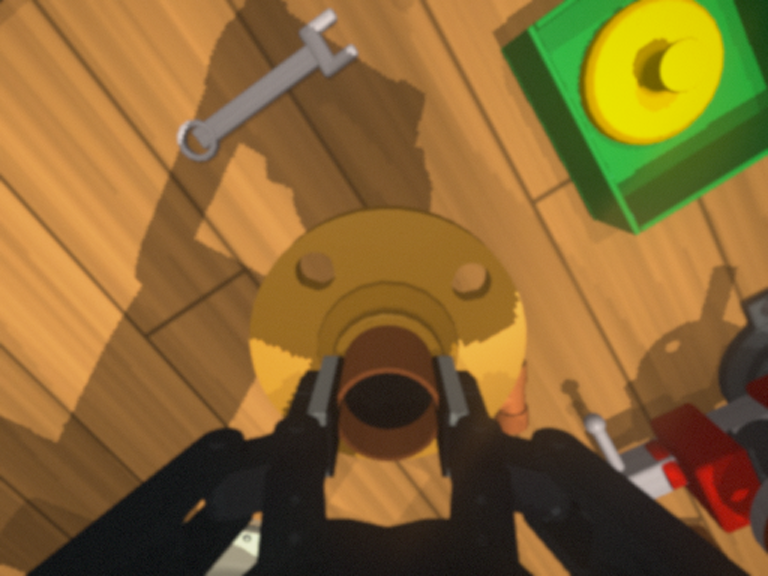

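```bash
python3 - <<'E'
from h import *
import pickle; c,im=pickle.load(open("w14.pkl","rb")); s=sense(); Rt=R.from_rotvec(s["tcp_rot"])
crop(im,150,130,370,320,3.5,"w14a.png")
a,b=[ray(0,x/1.5,y/1.5,.2107,c) for x,y in [(315,269),(471,280)]]
d=b-a; print(np.linalg.norm(d),np.degrees(np.arctan2(d[1],d[0])))
# corner at 45deg: a is hole +90 and b is hole 0 -> direction a->b = yaw-45
print("yaw",np.degrees(np.arctan2(d[1],d[0]))+45)
m=(a+b)/2; n=np.array([d[1],-d[0],0])/np.linalg.norm(d); 
for k in (1,-1): print("center",m+k*n*.0315, Rt.inv().apply(m+k*n*.0315-s["ee_pos"]))
E
```

```text
0.0625449616800983 -37.22043799052252
yaw 7.7795620094774804
center [0.40098808 0.28433115 0.2107    ] [0.00028653 0.001404   0.02407538]
center [0.43909572 0.33449894 0.2107    ] [0.06311572 0.0060398  0.02412506]
```

View pics/w14a.png

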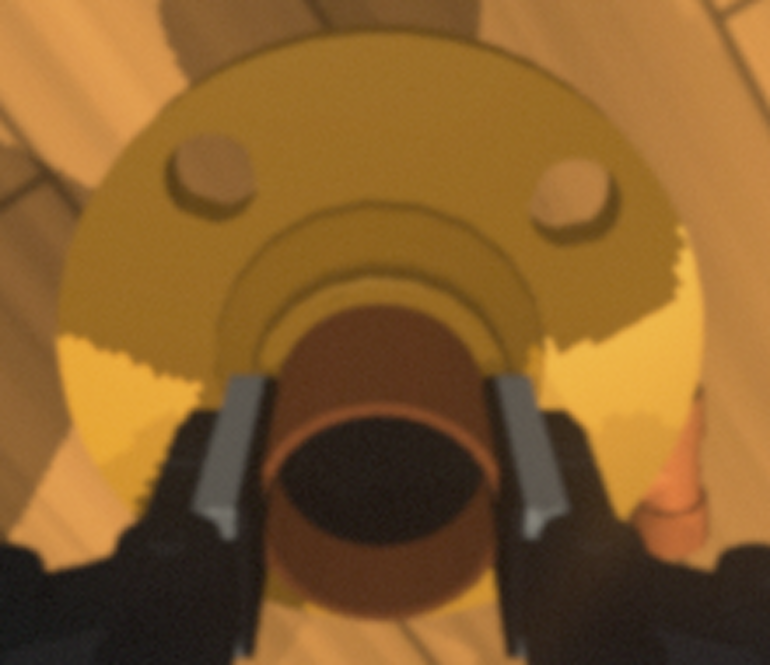

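```bash
python3 - <<'E'
from h import *
print(go([.5793,-.0258,.25],np.radians(-28.7)))
E
python3 -m jog '[{"delta_pos":[-0.164,0.319,-0.03],"rot":[0,0,-0.075],"jaw":1},{"delta_pos":[-0.164,0.319,-0.03],"rot":[0,0,-0.075],"jaw":1},{"delta_pos":[-0.164,0.319,-0.03],"rot":[0,0,-0.075],"jaw":1},{"delta_pos":[-0.164,0.319,-0.03],"rot":[0,0,-0.075],"jaw":1},{"delta_pos":[-0.164,0.319,-0.03],"rot":[0,0,-0.075],"jaw":1},{"delta_pos":[-0.164,0.319,-0.03],"rot":[0,0,-0.075],"jaw":1},{"delta_pos":[-0.164,0.319,-0.03],"rot":[0,0,-0.075],"jaw":1},{"delta_pos":[-0.164,0.319,-0.03],"rot":[0,0,-0.075],"jaw":1},{"delta_pos":[-0.164,0.319,-0.03],"rot":[0,0,-0.075],"jaw":1},{"delta_pos":[-0.164,0.319,-0.03],"rot":[0,0,-0.075],"jaw":1},{"delta_pos":[-0.164,0.319,-0.01],"rot":[0,0,-0.075],"jaw":1},{"delta_pos":[-0.164,0.319,0.01],"rot":[0,0,-0.075],"jaw":1},{"delta_pos":[-0.164,0.319,0.01],"rot":[0,0,-0.075],"jaw":1},{"delta_pos":[-0.164,0.319,0.01],"rot":[0,0,-0.075],"jaw":1}]'
python3 - <<'E'
from h import *
st();print(go([.5793,-.0258,.215],np.radians(-28.7)))
c=camera_info("wrist");im=snapshot("wrist");crop(im,0,0,512,384,1.5,"w15.png")
import pickle; pickle.dump((c,im),open("w15.pkl","wb"))
for n in ("scene","side"):
    a=snapshot(n); crop(a,200,110,320,230,6,n+"15.png")
E
```

```text
[[-0.1627, 0.3199, -0.0152], [0.0, -0.001, -0.075]]
clock: 19.98
ee_pos: [0.5771, -0.0261, 0.2226]
tcp_rot: [-2.7, -1.6, 0.005]
contact_force: [0.4, 0.5, -7.7]
gripper_width: 0.0312
t19.98 pos [ 0.5771 -0.0261  0.2226] rv [-2.7   -1.6    0.005] F [ 0.4  0.5 -7.7] w0.0312 q6 [-0.18  0.16  1.44  0.    1.54  0.32]
jaw yaw deg -28.7 z [-4.1e-03  9.0e-04 -1.0e+00]
[[0.0013, 0.0018, 0.0075], [-0.004, 0.001, -0.0]]
```

View pics/side15.png

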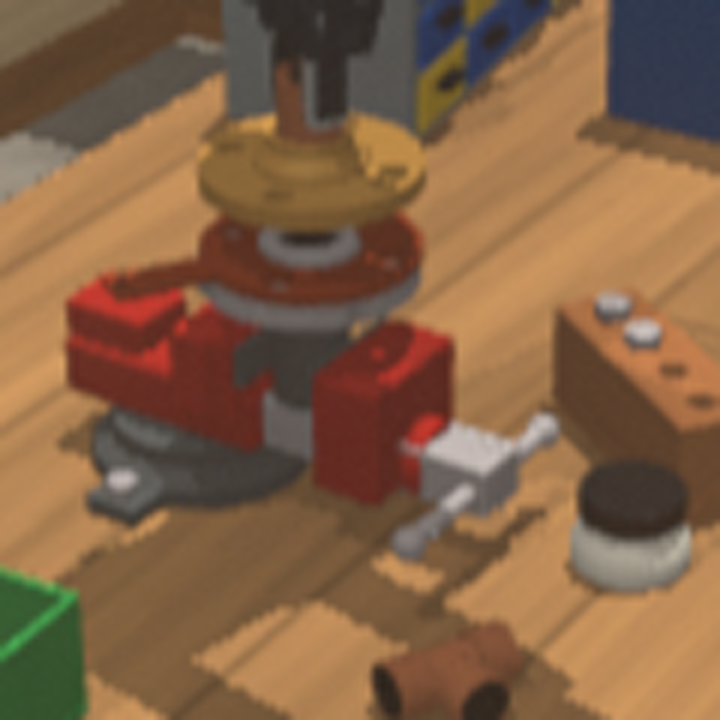

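View pics/w15.png

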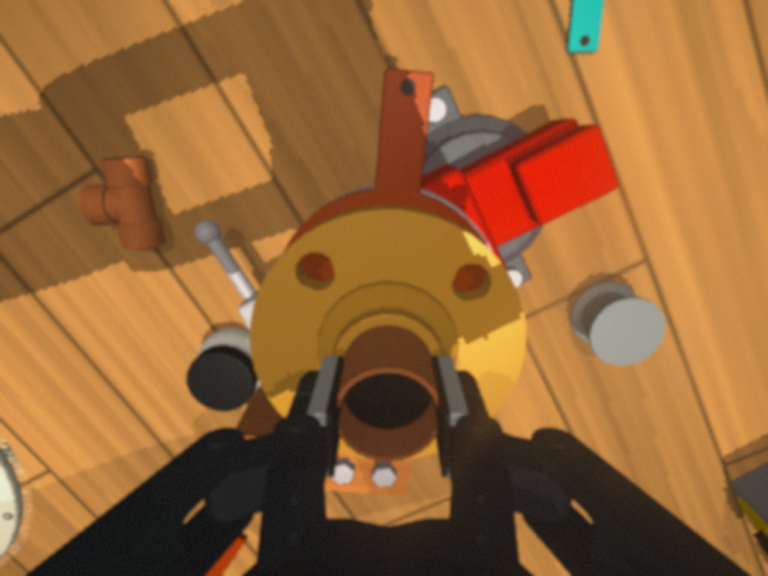

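```bash
python3 -m jog '[{"delta_pos":[0.0013,0.0018,0.0],"rot":[0,0,0],"jaw":1},{"delta_pos":[0.0013,0.0018,0.01],"rot":[0,0,0],"jaw":1},{"delta_pos":[0.0013,0.0018,0.018],"rot":[0,0,0],"jaw":1},{"delta_pos":[0.0013,0.0018,0.022],"rot":[0,0,0],"jaw":1},{"delta_pos":[0.0013,0.0018,0.022],"rot":[0,0,0],"jaw":1},{"delta_pos":[0.0013,0.0018,0.022],"rot":[0,0,0],"jaw":1}]'
python3 -c "
from h import *
st();print(go([.5793,-.0258,.19],np.radians(-28.7)))"
```

```text
clock: 20.63
ee_pos: [0.5801, -0.026, 0.2019]
tcp_rot: [-2.702, -1.601, 0.001]
contact_force: [1.0, -0.6, -6.6]
gripper_width: 0.0316
t20.63 pos [ 0.5801 -0.026   0.2019] rv [-2.702e+00 -1.601e+00  1.000e-03] F [ 1.  -0.6 -6.6] w0.0316 q6 [-0.18  0.17  1.47  0.    1.5   0.32]
jaw yaw deg -28.71 z [-8.e-04  2.e-04 -1.e+00]
[[-0.0002, -0.0008, 0.0119], [-0.001, 0.0, -0.0]]
```

```bash
python3 -m jog '[{"delta_pos":[0,-0.0005,0.003],"rot":[0,0,0],"jaw":1},{"delta_pos":[0,-0.0005,0.005],"rot":[0,0,0],"jaw":1},{"delta_pos":[0,-0.0005,0.007],"rot":[0,0,0],"jaw":1},{"delta_pos":[0,-0.0005,0.009],"rot":[0,0,0],"jaw":1},{"delta_pos":[0,-0.0005,0.009],"rot":[0,0,0],"jaw":1}]'
python3 - <<'E'
from h import *
st()
for n in ("scene","side"):
    a=snapshot(n); crop(a,200,110,320,230,6,n+"16.png")
E
```

```text
clock: 21.05
ee_pos: [0.5797, -0.0258, 0.1929]
tcp_rot: [-2.702, -1.601, 0.001]
contact_force: [0.9, 0.4, -8.3]
gripper_width: 0.0314
t21.05 pos [ 0.5797 -0.0258  0.1929] rv [-2.702e+00 -1.601e+00  1.000e-03] F [ 0.9  0.4 -8.3] w0.0314 q6 [-0.18  0.18  1.48  0.    1.48  0.32]
jaw yaw deg -28.71 z [-5.e-04  2.e-04 -1.e+00]
```

View pics/side16.png

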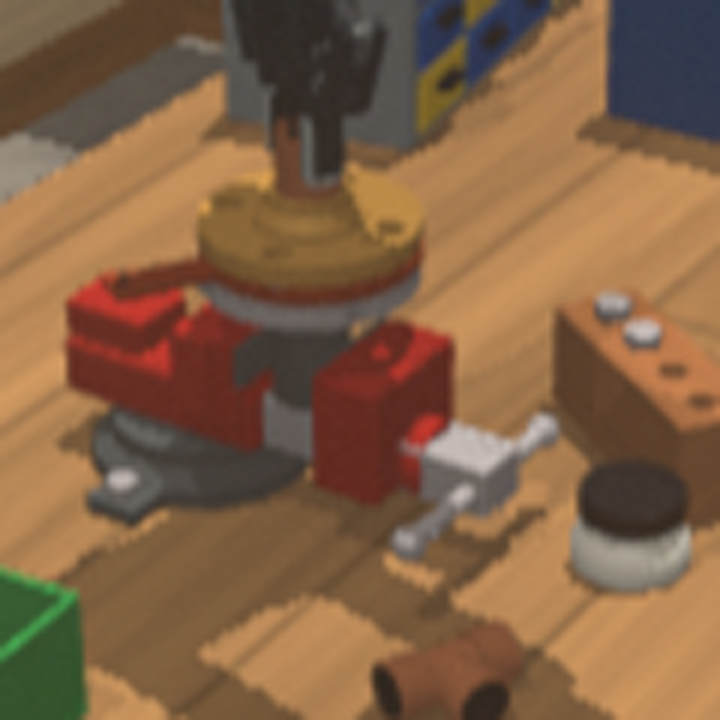

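```bash
python3 -m jog '[{"delta_pos":[0,0,0.001],"rot":[0,0,0],"jaw":1},{"delta_pos":[0,0,0.002],"rot":[0,0,0],"jaw":1},{"delta_pos":[0,0,0.0025],"rot":[0,0,0],"jaw":1},{"delta_pos":[0,0,0.003],"rot":[0,0,0],"jaw":1},{"delta_pos":[0,0,0.003],"rot":[0,0,0],"jaw":1}]'
```

```text
clock: 21.57
ee_pos: [0.5798, -0.0256, 0.1902]
tcp_rot: [-2.702, -1.601, -0.0]
contact_force: [-0.3, 2.9, -6.5]
gripper_width: 0.0318
```

```bash
python3 -m jog '[{"delta_pos":[0,0,0.001],"rot":[0,0,0],"jaw":1},{"delta_pos":[0,0,0.0015],"rot":[0,0,0],"jaw":1},{"delta_pos":[0,0,0.0015],"rot":[0,0,0],"jaw":1}]'
python3 - <<'E'
from h import *
st()
c=camera_info("wrist");im=snapshot("wrist");crop(im,150,100,370,300,3.5,"w17.png")
E
```

```text
clock: 21.82
ee_pos: [0.5799, -0.0254, 0.1896]
tcp_rot: [-2.702, -1.602, -0.001]
contact_force: [-4.0, 5.5, 2.7]
gripper_width: 0.0318
t21.82 pos [ 0.5799 -0.0254  0.1896] rv [-2.702e+00 -1.602e+00 -1.000e-03] F [-4.   5.5  2.7] w0.0318 q6 [-0.18  0.18  1.49  0.    1.47  0.32]
jaw yaw deg -28.69 z [ 7.e-04  6.e-04 -1.e+00]
```

View pics/w17.png

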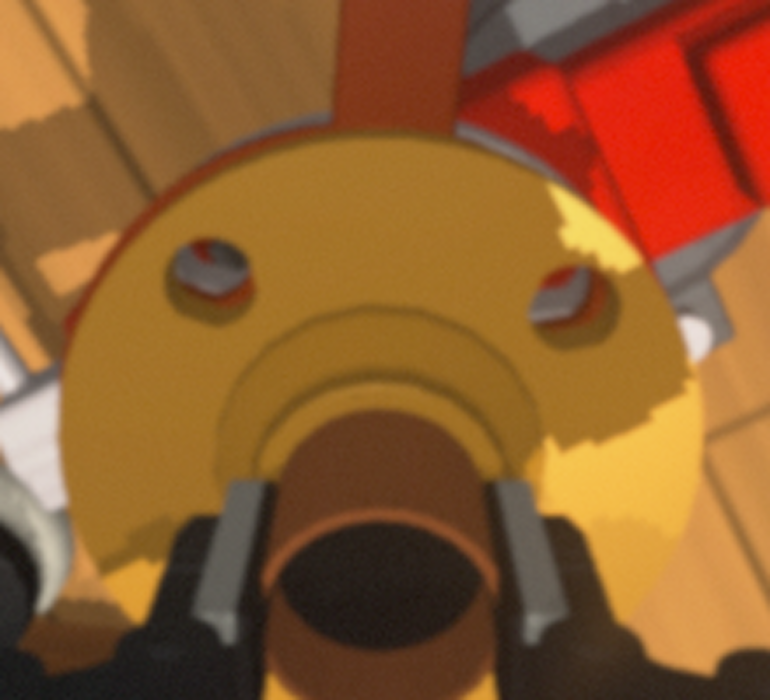

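```bash
python3 -m jog '[{"delta_pos":[0,0,0],"rot":[0,0,0],"jaw":-0.2},{"delta_pos":[0,0,0],"rot":[0,0,0],"jaw":-0.2},{"delta_pos":[0,0,0],"rot":[0,0,0],"jaw":-0.2},{"delta_pos":[0,0,0],"rot":[0,0,0],"jaw":-0.2},{"delta_pos":[0,0,-0.03],"rot":[0,0,0],"jaw":-0.2},{"delta_pos":[0,0,-0.07],"rot":[0,0,0],"jaw":-0.2},{"delta_pos":[0,0,-0.11],"rot":[0,0,0],"jaw":-1},{"delta_pos":[-0.03,0,-0.15],"rot":[0,0,0],"jaw":-1},{"delta_pos":[-0.07,0,-0.16],"rot":[0,0,0],"jaw":-1},{"delta_pos":[-0.08,0,-0.16],"rot":[0,0,0],"jaw":-1},{"delta_pos":[-0.08,0,-0.16],"rot":[0,0,0],"jaw":-1},{"delta_pos":[-0.08,0,-0.16],"rot":[0,0,0],"jaw":-1}]'
python3 - <<'E'
from h import *
st();c=camera_info("wrist"); im=snapshot("wrist"); 
import pickle; pickle.dump((c,im),open("w18.pkl","wb"))
p=proj([.5793,-.0257,.163],c)[0];print(p); u,v=p.astype(int);print(max(u-75,0),max(v-75,0))
crop(im,0,0,512,384,1.5,"w18.png")
crop(im,max(u-75,0),max(v-75,0),u+75,v+75,5,"w18a.png")
E
```

```text
clock: 22.87
ee_pos: [0.5412, -0.0967, 0.3492]
tcp_rot: [2.704, 1.599, 0.001]
contact_force: [0.7, 0.7, -0.4]
gripper_width: 0.0853
t22.87 pos [ 0.5412 -0.0967  0.3492] rv [2.704e+00 1.599e+00 1.000e-03] F [ 0.7  0.7 -0.4] w0.0853 q6 [-0.32  0.09  1.28  0.    1.78  0.19]
jaw yaw deg -28.8 z [ 9.e-04 -2.e-04 -1.e+00]
[256.34812439  93.27246946]
181 18
```

View pics/w18a.png

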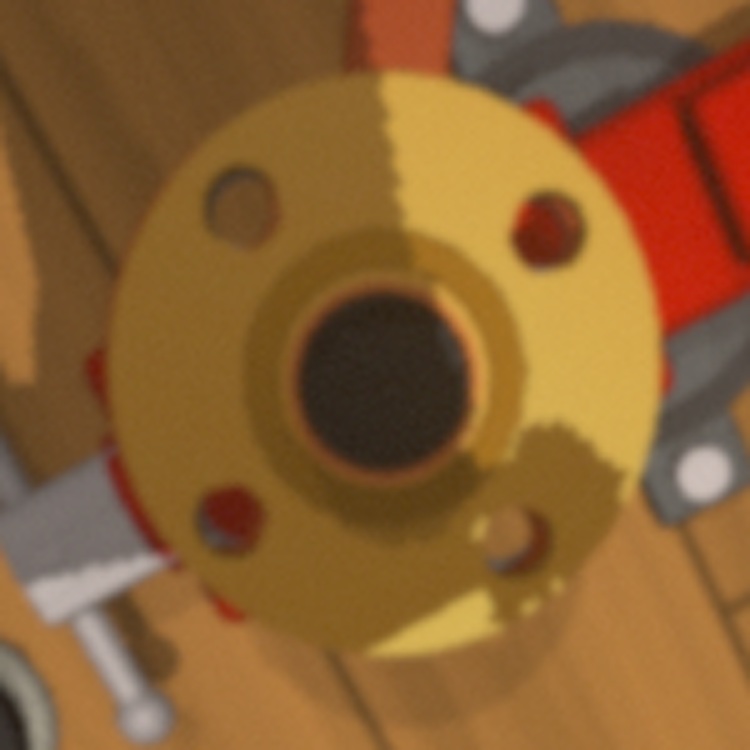

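View pics/w18.png

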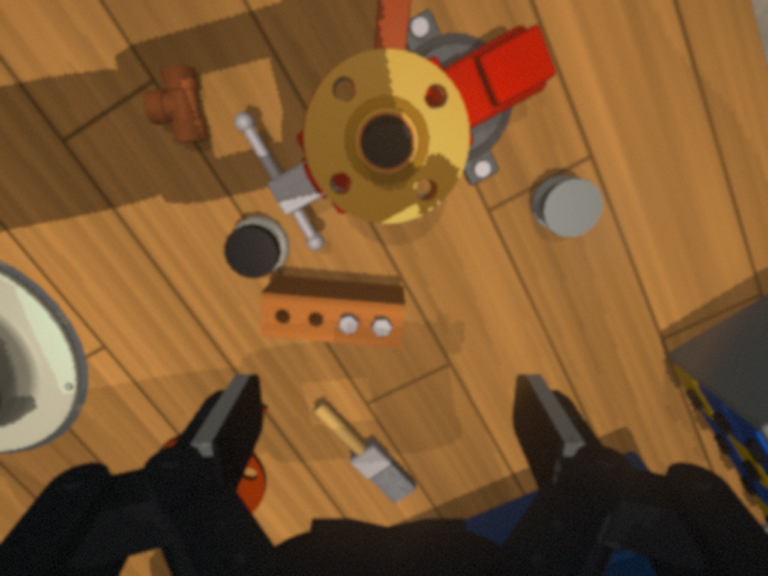

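```bash
python3 - <<'E'
from h import *
import pickle; c,im=pickle.load(open("w18.pkl","rb"))
crop(im,160,170,290,240,6,"w18b.png")
p=np.array([ray(0,181+x/5,18+y/5,.163,c) for x,y in [(242,207),(549,230),(519,538),(230,520)]]);m=p.mean(0);print("flange",m,np.linalg.norm(p-m,axis=1),np.degrees(np.arctan2(*(p-m)[:,1::-1].T)))
print(p)
E
```

```text
flange [ 0.58059594 -0.02696895  0.163     ] [0.04432774 0.04445903 0.04423875 0.04470345] [ 102.46730165   11.96907343  -77.21523476 -167.91327308]
[[ 0.57102636  0.01631352  0.163     ]
 [ 0.62408841 -0.01774887  0.163     ]
 [ 0.59038549 -0.07011095  0.163     ]
 [ 0.53688348 -0.03632949  0.163     ]]
```

View pics/w18b.png

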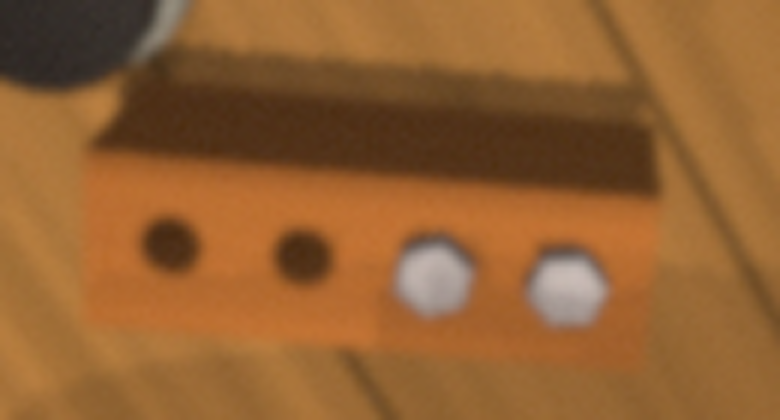

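```bash
python3 - <<'E'
from h import *
print(go([.485,-.200,.22],np.radians(31)))
E
```

```text
[[-0.1183, 0.0005, 0.1287], [0.0, -0.0, -1.043]]
```

```bash
python3 -m jog '[{"delta_pos":[-0.04,0,0.03],"rot":[0,0,-0.12],"jaw":-1},{"delta_pos":[-0.08,0,0.06],"rot":[0,0,-0.24],"jaw":-1},{"delta_pos":[-0.118,0,0.09],"rot":[0,0,-0.36],"jaw":-1},{"delta_pos":[-0.118,0,0.129],"rot":[0,0,-0.48],"jaw":-1},{"delta_pos":[-0.118,0,0.129],"rot":[0,0,-0.6],"jaw":-1},{"delta_pos":[-0.118,0,0.129],"rot":[0,0,-0.72],"jaw":-1},{"delta_pos":[-0.118,0,0.129],"rot":[0,0,-0.84],"jaw":-1},{"delta_pos":[-0.118,0,0.129],"rot":[0,0,-0.96],"jaw":-1},{"delta_pos":[-0.118,0,0.129],"rot":[0,0,-1.043],"jaw":-1},{"delta_pos":[-0.118,0,0.129],"rot":[0,0,-1.043],"jaw":-1},{"delta_pos":[-0.118,0,0.129],"rot":[0,0,-1.043],"jaw":-1}]'
python3 - <<'E'
from h import *
st();c=camera_info("wrist"); im=snapshot("wrist"); 
import pickle; pickle.dump((c,im),open("w19.pkl","wb"))
p=proj([.471,-.177,.07],c)[0];print(p); u,v=p.astype(int);print(max(u-50,0),max(v-50,0))
crop(im,0,0,512,384,1.5,"w19.png")
crop(im,max(u-50,0),max(v-50,0),u+50,v+50,7,"w19a.png")
E
```

```text
clock: 23.83
ee_pos: [0.485, -0.1989, 0.2194]
tcp_rot: [-1.548, -2.733, -0.0]
contact_force: [-1.0, -0.1, -0.7]
gripper_width: 0.0851
t23.83 pos [ 0.485  -0.1989  0.2194] rv [-1.548 -2.733 -0.   ] F [-1.  -0.1 -0.7] w0.0851 q6 [-0.54  0.05  1.57  0.    1.52 -1.08]
jaw yaw deg 30.94 z [-6.e-04  5.e-04 -1.e+00]
[256.9470852  150.52001186]
206 100
```

View pics/w19a.png

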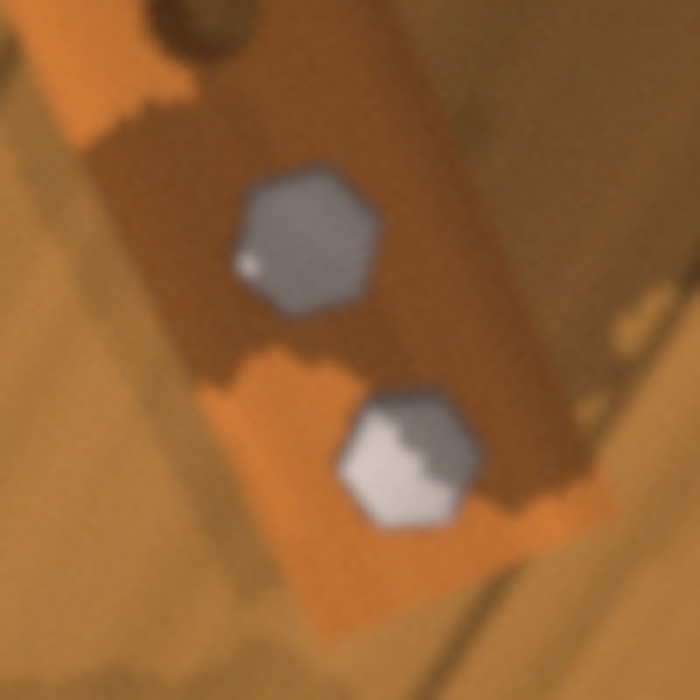

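View pics/w19.png

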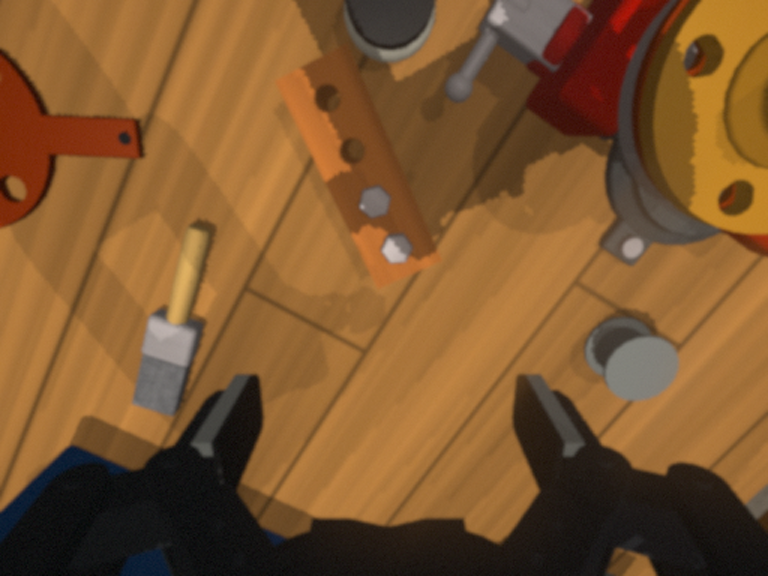

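```bash
python3 - <<'E'
from h import *
import pickle; c,im=pickle.load(open("w19.pkl","rb"))
for n,P in [("A",[(377,400),(450,393),(482,455),(452,522),(382,527),(337,465)]),("B",[(322,166),(380,217),(363,295),(303,318),(236,265),(250,190)])]:
    p=np.array([ray(0,206+x/7,100+y/7,.07,c) for x,y in P]);m=p.mean(0);d=p-m
    a=np.degrees(np.arctan2(d[:,1],d[:,0]))
    ph=np.degrees(np.angle(np.exp(1j*np.radians(a*6)).mean()))/6
    print(n,m,np.linalg.norm(d,axis=1).round(4),"corner mod60",ph,"flat normals",(ph+30)%60,(ph+30)%60-60, (ph+30)%60-120,(ph+30)%60+60)
E
```

```text
A [ 0.48612216 -0.18623766  0.07      ] [0.0104 0.0113 0.01   0.0109 0.011  0.0111] corner mod60 -25.8947204880109 flat normals 4.1052795119890995 -55.894720488010904 -115.8947204880109 64.1052795119891
B [ 0.4571807  -0.16691159  0.07      ] [0.0107 0.0105 0.0106 0.0107 0.0108 0.0109] corner mod60 -9.842907382106473 flat normals 20.157092617893525 -39.842907382106475 -99.84290738210647 80.15709261789353
```

```bash
python3 - <<'E'
from h import *
print(go([.4861,-.1863,.10],np.radians(64.1)))
E
```

```text
[[0.0102, 0.0075, 0.1195], [0.0, -0.001, -0.579]]
```

```bash
python3 -m jog '[{"delta_pos":[0.010,0.0075,0.0],"rot":[0,0,-0.12],"jaw":0.2},{"delta_pos":[0.010,0.0075,0.02],"rot":[0,0,-0.24],"jaw":0.2},{"delta_pos":[0.010,0.0075,0.05],"rot":[0,0,-0.36],"jaw":0.2},{"delta_pos":[0.010,0.0075,0.08],"rot":[0,0,-0.48],"jaw":0.2},{"delta_pos":[0.010,0.0075,0.12],"rot":[0,0,-0.579],"jaw":0.2},{"delta_pos":[0.010,0.0075,0.12],"rot":[0,0,-0.579],"jaw":0.2},{"delta_pos":[0.010,0.0075,0.12],"rot":[0,0,-0.579],"jaw":0.2},{"delta_pos":[0.010,0.0075,0.12],"rot":[0,0,-0.579],"jaw":0.2}]'
python3 - <<'E'
from h import *
st();c=camera_info("wrist"); im=snapshot("wrist"); 
crop(im,150,170,370,370,3.5,"w20.png")
print(go([.4861,-.1863,.065],np.radians(64.1)))
E
```

```text
clock: 24.55
ee_pos: [0.4868, -0.1873, 0.1018]
tcp_rot: [0.707, 3.059, -0.001]
contact_force: [-0.8, 0.1, 1.2]
gripper_width: 0.034
t24.55 pos [ 0.4868 -0.1873  0.1018] rv [ 7.070e-01  3.059e+00 -1.000e-03] F [-0.8  0.1  1.2] w0.0340 q6 [-0.52  0.12  1.74  0.    1.28 -1.63]
jaw yaw deg 63.96 z [ 1.4e-03 -7.0e-04 -1.0e+00]
[[0.0015, 0.0007, 0.0372], [-0.0, 0.003, -0.002]]
```

View pics/w20.png

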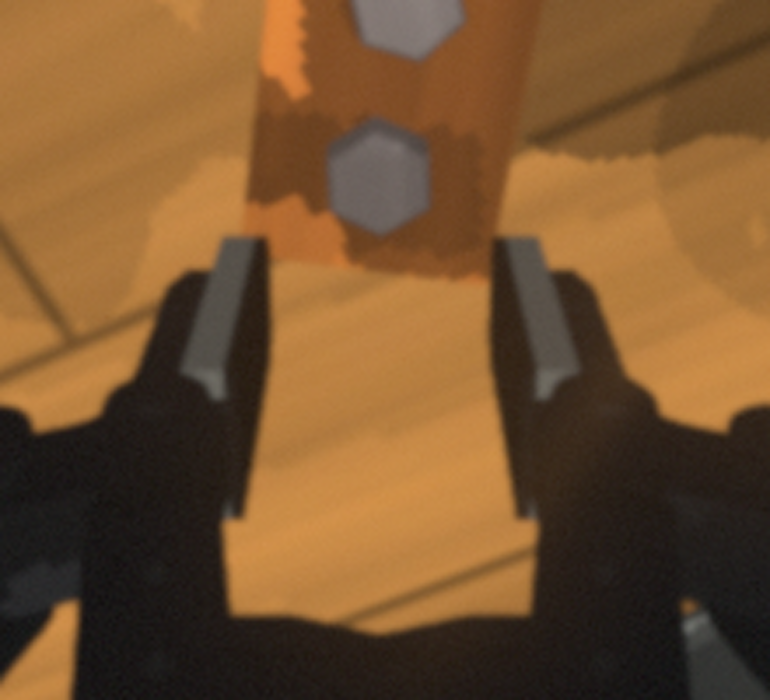

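Hex flats are vertical in the view, well aligned with the pads. Descend, grip.

```bash
python3 -m jog '[{"delta_pos":[0.0015,0.0007,0.015],"rot":[0,0,0],"jaw":0.2},{"delta_pos":[0.0015,0.0007,0.03],"rot":[0,0,0],"jaw":0.2},{"delta_pos":[0.0015,0.0007,0.037],"rot":[0,0,0],"jaw":0.2},{"delta_pos":[0.0015,0.0007,0.037],"rot":[0,0,0],"jaw":0.2},{"delta_pos":[0.0015,0.0007,0.037],"rot":[0,0,0],"jaw":0.2}]'
python3 -c "
from h import *
st();print(go([.4861,-.1863,.065],np.radians(64.1)))"
```

```text
clock: 25.02
ee_pos: [0.4855, -0.186, 0.0641]
tcp_rot: [0.702, 3.061, -0.0]
contact_force: [-0.3, -0.3, 1.4]
gripper_width: 0.034
t25.02 pos [ 0.4855 -0.186   0.0641] rv [ 0.702  3.061 -0.   ] F [-0.3 -0.3  1.4] w0.0340 q6 [-0.51  0.15  1.79  0.    1.2  -1.63]
jaw yaw deg 64.17 z [ 1.1e-03 -5.0e-04 -1.0e+00]
[[-0.0007, 0.0, -0.0009], [0.0, 0.001, 0.001]]
```

```bash
python3 -m jog '[{"delta_pos":[-0.0005,0,-0.001],"rot":[0,0,0],"jaw":1},{"delta_pos":[-0.0005,0,-0.001],"rot":[0,0,0],"jaw":1},{"delta_pos":[-0.0005,0,-0.001],"rot":[0,0,0],"jaw":1},{"delta_pos":[-0.0005,0,-0.001],"rot":[0,0,0],"jaw":1},{"delta_pos":[-0.0005,0,-0.001],"rot":[0,0,0],"jaw":1},{"delta_pos":[-0.0005,0,-0.001],"rot":[0,0,0],"jaw":1}]' 100
python3 -m jog '[{"delta_pos":[0,0,-0.005],"rot":[0,0,0],"jaw":1},{"delta_pos":[0,0,-0.02],"rot":[0,0,0],"jaw":1},{"delta_pos":[0,0,-0.04],"rot":[0,0,0],"jaw":1},{"delta_pos":[0,0,-0.08],"rot":[0,0,0],"jaw":1},{"delta_pos":[0,0,-0.12],"rot":[0,0,0],"jaw":1},{"delta_pos":[0,0,-0.16],"rot":[0,0,0],"jaw":1},{"delta_pos":[0,0,-0.20],"rot":[0,0,0],"jaw":1},{"delta_pos":[0,0,-0.20],"rot":[0,0,0],"jaw":1},{"delta_pos":[0,0,-0.20],"rot":[0,0,0],"jaw":1}]'
python3 - <<'E'
from h import *
st();c=camera_info("wrist"); im=snapshot("wrist"); 
crop(im,150,170,370,370,3.5,"w21.png")
im=snapshot("side");crop(im,230,60,350,180,5,"s21.png")
h=np.array([.5793,-.0257])+.0445*np.array([np.cos(np.radians(-168)),np.sin(np.radians(-168))]);print(h)
print(go([h[0],h[1],.27],np.radians(102)))
E
```

```text
clock: 25.52
ee_pos: [0.4862, -0.1863, 0.0656]
tcp_rot: [0.701, 3.06, -0.001]
contact_force: [-2.6, 1.6, 11.3]
gripper_width: 0.0135
clock: 26.27
ee_pos: [0.486, -0.1863, 0.2668]
tcp_rot: [0.7, 3.058, -0.002]
contact_force: [-1.3, -0.4, -1.9]
gripper_width: 0.0133
t26.27 pos [ 0.486  -0.1863  0.2668] rv [ 7.000e-01  3.058e+00 -2.000e-03] F [-1.3 -0.4 -1.9] w0.0133 q6 [-0.51  0.02  1.5   0.    1.61 -1.63]
jaw yaw deg 64.22 z [ 0.0042 -0.0023 -1.    ]
[ 0.53577243 -0.03495207]
[[0.0201, 0.1579, -0.0065], [0.0, -0.001, -0.659]]
```

View pics/w21.png

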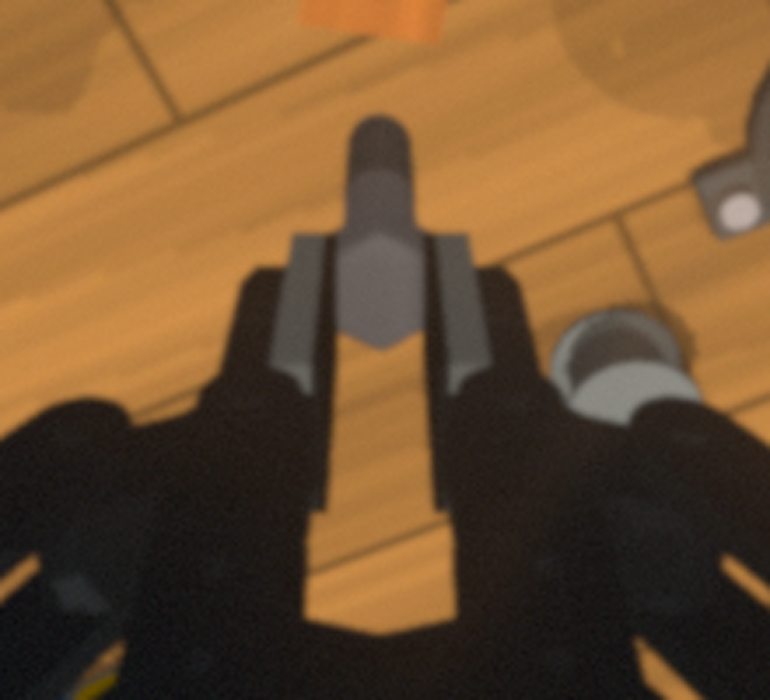

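View pics/s21.png

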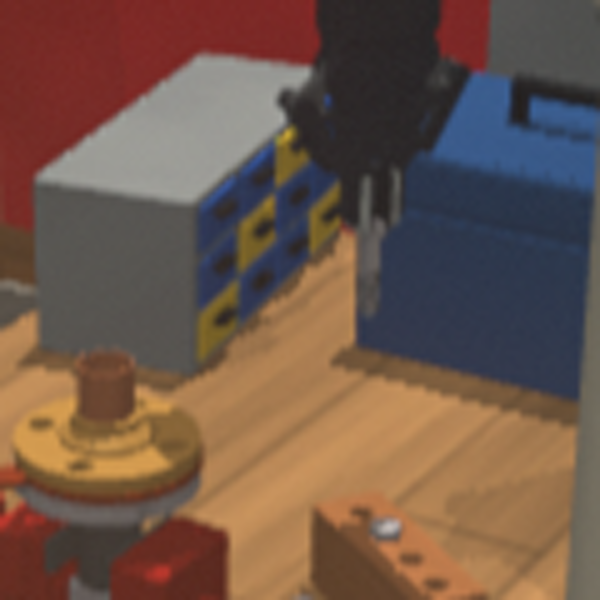

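```bash
python3 - <<'E'
from h import *
s=sense();Rt=R.from_rotvec(s["tcp_rot"])
P=ray("wrist",150+380/3.5,170+291/3.5,s["ee_pos"][2]+.0044);print(Rt.inv().apply(P-s["ee_pos"]))
P=ray("wrist",150+380/3.5,170+140/3.5,s["ee_pos"][2]-.0586);print(Rt.inv().apply(P-s["ee_pos"]))
E
python3 -m jog '[{"delta_pos":[0.020,0.158,-0.0065],"rot":[0,0,-0.12],"jaw":1},{"delta_pos":[0.020,0.158,-0.0065],"rot":[0,0,-0.24],"jaw":1},{"delta_pos":[0.020,0.158,-0.0065],"rot":[0,0,-0.36],"jaw":1},{"delta_pos":[0.020,0.158,-0.0065],"rot":[0,0,-0.48],"jaw":1},{"delta_pos":[0.020,0.158,-0.0065],"rot":[0,0,-0.6],"jaw":1},{"delta_pos":[0.020,0.158,-0.0065],"rot":[0,0,-0.659],"jaw":1},{"delta_pos":[0.020,0.158,-0.0065],"rot":[0,0,-0.659],"jaw":1},{"delta_pos":[0.020,0.158,0.02],"rot":[0,0,-0.659],"jaw":1},{"delta_pos":[0.020,0.158,0.02],"rot":[0,0,-0.659],"jaw":1},{"delta_pos":[0.020,0.158,0.02],"rot":[0,0,-0.659],"jaw":1}]'
python3 - <<'E'
from h import *
st();c=camera_info("wrist"); im=snapshot("wrist"); 
import pickle; pickle.dump((c,im),open("w22.pkl","wb"))
crop(im,150,130,370,330,3.5,"w22.png")
im=snapshot("side");crop(im,210,90,310,190,6,"s22.png")
im=snapshot("scene");crop(im,190,150,310,270,6,"sc22.png")
h=np.array([.5793,-.0257])+.0445*np.array([np.cos(np.radians(-168)),np.sin(np.radians(-168))]);print(h)
print(go([h[0],h[1],.24],np.radians(102)))
E
```

```text
[ 7.02303711e-04  5.19427269e-05 -4.39960910e-03]
[-0.00068541  0.00019859  0.05859965]
clock: 27.2
ee_pos: [0.5353, -0.0352, 0.2426]
tcp_rot: [0.324, -3.122, -0.002]
contact_force: [0.0, 0.2, -0.1]
gripper_width: 0.0135
t27.20 pos [ 0.5353 -0.0352  0.2426] rv [ 3.240e-01 -3.122e+00 -2.000e-03] F [ 0.   0.2 -0.1] w0.0135 q6 [-0.21  0.07  1.51  0.    1.57 -1.99]
jaw yaw deg 101.84 z [-3.3e-03  8.0e-04 -1.0e+00]
[ 0.53577243 -0.03495207]
[[0.0004, 0.0004, 0.0047], [-0.0, 0.001, -0.002]]
```

View pics/w22.png

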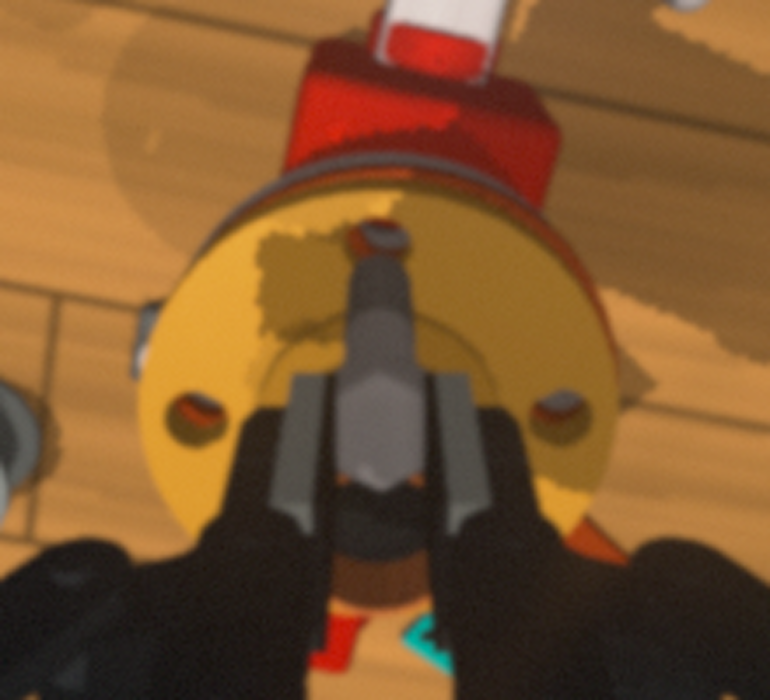

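View pics/s22.png

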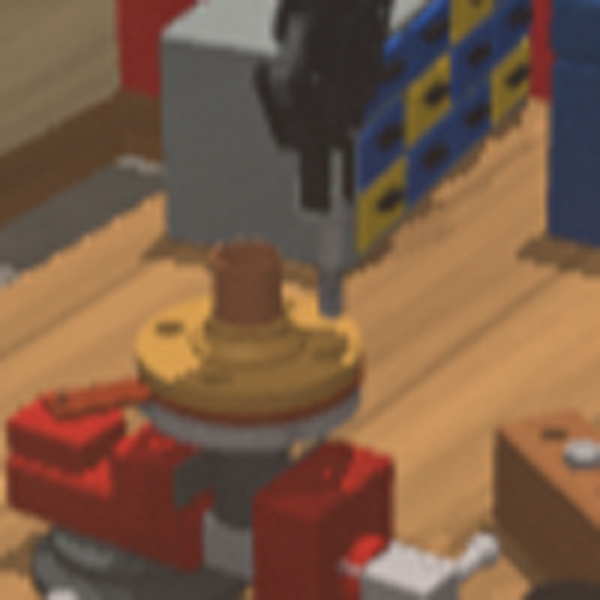

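View pics/sc22.png

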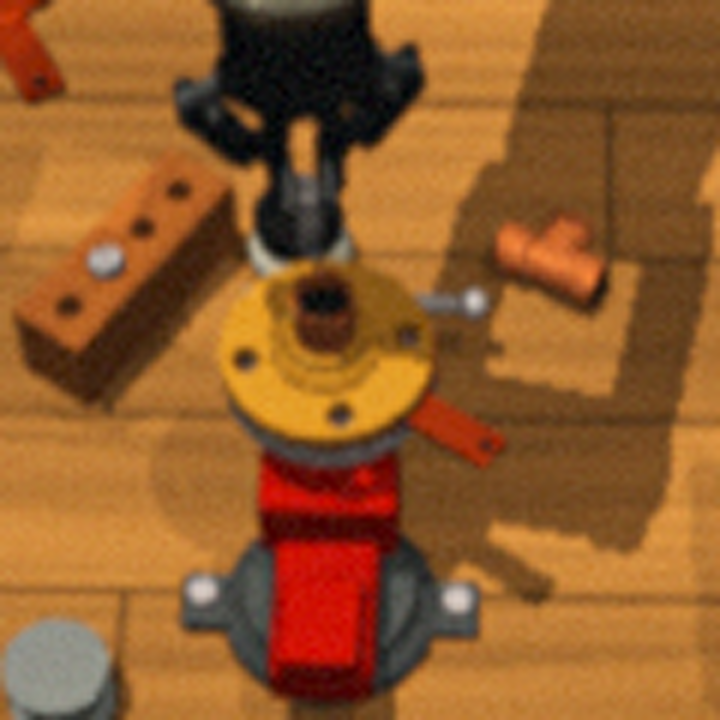

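```bash
python3 - <<'E'
from h import *
import pickle; c,im=pickle.load(open("w22.pkl","rb")); s=sense();Rt=R.from_rotvec(s["tcp_rot"])
for n,x,y in [("hole",379,245),("L",196,420),("R",561,417)]:
    P=ray(0,150+x/3.5,130+y/3.5,.163,c);print(n,P,Rt.inv().apply(P-s["ee_pos"]))
L=ray(0,150+196/3.5,130+420/3.5,.163,c);Rr=ray(0,150+561/3.5,130+417/3.5,.163,c)
print((L+Rr)/2,np.linalg.norm(L-Rr))
E
```

```text
hole [ 0.5355975 -0.0354667  0.163    ] [ 7.24311029e-04 -1.84430612e-05  8.17238814e-02]
L [ 0.5893707  -0.06978617  0.163     ] [-0.0448085  -0.04469668  0.08176115]
R [0.57032062 0.01722417 0.163     ] [-0.04412553  0.04437204  0.08174533]
[ 0.57984566 -0.026281    0.163     ] 0.08907134155590031
```

```bash
python3 -m jog '[{"delta_pos":[0,0.0003,0.008],"rot":[0,0,0],"jaw":1},{"delta_pos":[0,0.0003,0.016],"rot":[0,0,0],"jaw":1},{"delta_pos":[0,0.0003,0.022],"rot":[0,0,0],"jaw":1},{"delta_pos":[0,0.0003,0.026],"rot":[0,0,0],"jaw":1},{"delta_pos":[0,0.0003,0.026],"rot":[0,0,0],"jaw":1}]'
python3 -c "
from h import *
st();print(go([.5356,-.0351,.20],np.radians(102)))"
```

```text
clock: 27.77
ee_pos: [0.5356, -0.0346, 0.2166]
tcp_rot: [0.328, -3.123, -0.001]
contact_force: [-0.4, 0.0, -1.5]
gripper_width: 0.0136
t27.77 pos [ 0.5356 -0.0346  0.2166] rv [ 3.280e-01 -3.123e+00 -1.000e-03] F [-0.4  0.  -1.5] w0.0136 q6 [-0.21  0.08  1.55  0.    1.52 -1.99]
jaw yaw deg 101.98 z [-1.7e-03  5.0e-04 -1.0e+00]
[[0.0001, -0.0005, 0.0166], [0.001, -0.002, -0.0]]
```

```bash
python3 -m jog '[{"delta_pos":[0,-0.0003,0.004],"rot":[0,0,0],"jaw":1},{"delta_pos":[0,-0.0003,0.008],"rot":[0,0,0],"jaw":1},{"delta_pos":[0,-0.0003,0.012],"rot":[0,0,0],"jaw":1},{"delta_pos":[0,-0.0003,0.015],"rot":[0,0,0],"jaw":1},{"delta_pos":[0,-0.0003,0.015],"rot":[0,0,0],"jaw":1}]'
```

```text
clock: 28.18
ee_pos: [0.5359, -0.0348, 0.2021]
tcp_rot: [0.328, -3.124, -0.001]
contact_force: [-1.0, 2.1, -2.3]
gripper_width: 0.013
```

Through to the lower flange; little force. Continue down.

```bash
python3 -m jog '[{"delta_pos":[0,0,0.006],"rot":[0,0,0],"jaw":1},{"delta_pos":[0,0,0.012],"rot":[0,0,0],"jaw":1},{"delta_pos":[0,0,0.018],"rot":[0,0,0],"jaw":1},{"delta_pos":[0,0,0.024],"rot":[0,0,0],"jaw":1},{"delta_pos":[0,0,0.030],"rot":[0,0,0],"jaw":1},{"delta_pos":[0,0,0.032],"rot":[0,0,0],"jaw":1},{"delta_pos":[0,0,0.032],"rot":[0,0,0],"jaw":1}]'
python3 - <<'E'
from h import *
st();im=snapshot("wrist");crop(im,150,130,370,330,3.5,"w23.png")
im=snapshot("side");crop(im,210,90,310,190,6,"s23.png")
E
```

```text
clock: 28.77
ee_pos: [0.5358, -0.0349, 0.1699]
tcp_rot: [0.328, -3.123, -0.001]
contact_force: [-0.1, 3.2, -4.0]
gripper_width: 0.0134
t28.77 pos [ 0.5358 -0.0349  0.1699] rv [ 3.280e-01 -3.123e+00 -1.000e-03] F [-0.1  3.2 -4. ] w0.0134 q6 [-0.21  0.1   1.62  0.    1.42 -1.99]
jaw yaw deg 101.99 z [-1.3e-03  4.0e-04 -1.0e+00]
```

View pics/s23.png

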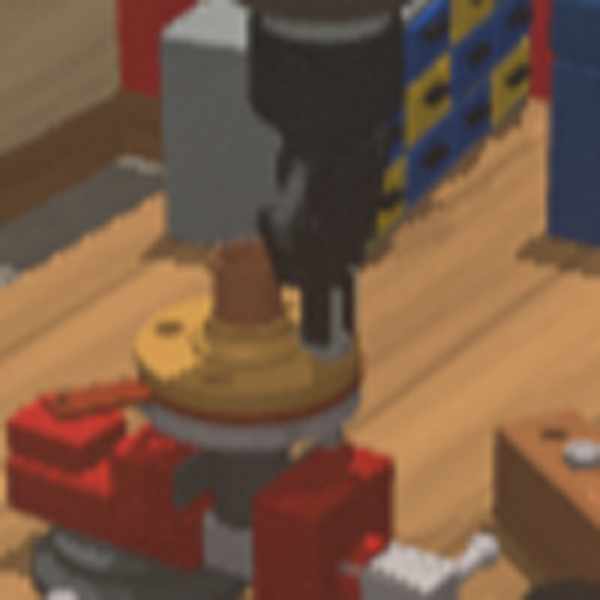

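View pics/w23.png

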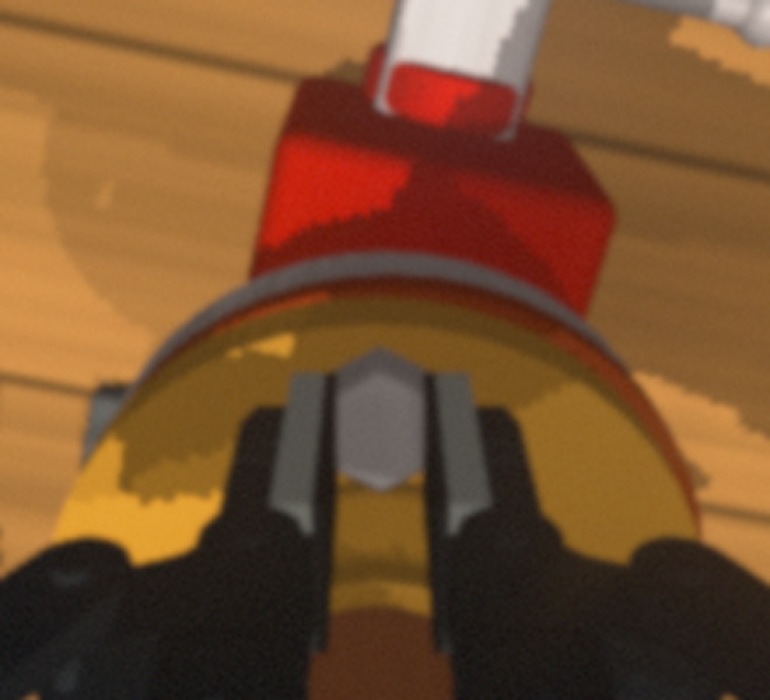

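```bash
python3 -m jog '[{"delta_pos":[0,0,0.0015],"rot":[0,0,0],"jaw":1},{"delta_pos":[0,0,0.003],"rot":[0,0,0],"jaw":1},{"delta_pos":[0,0,0.003],"rot":[0,0,0],"jaw":1}]'
python3 -m jog '[{"delta_pos":[0,0,0],"rot":[0,0,0],"jaw":0.3},{"delta_pos":[0,0,0],"rot":[0,0,0],"jaw":0.3},{"delta_pos":[0,0,0],"rot":[0,0,0],"jaw":0.3},{"delta_pos":[0,0,-0.02],"rot":[0,0,0],"jaw":0.3},{"delta_pos":[0,0,-0.05],"rot":[0,0,0],"jaw":0.3},{"delta_pos":[0,0,-0.09],"rot":[0,0,0],"jaw":0.3},{"delta_pos":[0,0,-0.09],"rot":[0,0,0],"jaw":0.3},{"delta_pos":[0,0,-0.09],"rot":[0,0,0],"jaw":0.3}]'
python3 - <<'E'
from h import *
st();im=snapshot("wrist");crop(im,0,0,512,384,1.5,"w24.png")
im=snapshot("side");crop(im,210,90,310,190,6,"s24.png")
print(go([.457,-.167,.27],np.radians(-99.8)))
E
```

```text
clock: 29.12
ee_pos: [0.5362, -0.0349, 0.168]
tcp_rot: [-0.328, 3.124, 0.0]
contact_force: [-0.2, 4.7, 0.5]
gripper_width: 0.0132
clock: 29.78
ee_pos: [0.5369, -0.0354, 0.2601]
tcp_rot: [-0.327, 3.12, -0.003]
contact_force: [1.2, 0.2, -0.8]
gripper_width: 0.0301
t29.78 pos [ 0.5369 -0.0354  0.2601] rv [-3.27e-01  3.12e+00 -3.00e-03] F [ 1.2  0.2 -0.8] w0.0301 q6 [-0.21  0.06  1.48 -0.    1.6  -1.99]
jaw yaw deg 101.97 z [ 0.0042 -0.0012 -1.    ]
[[0.1046, -0.1126, -0.0127], [-0.0, -0.0, 0.38]]
```

View pics/s24.png

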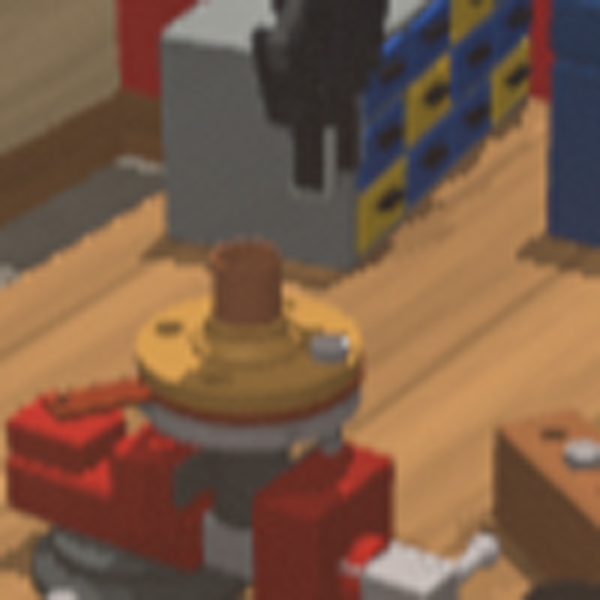

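View pics/w24.png

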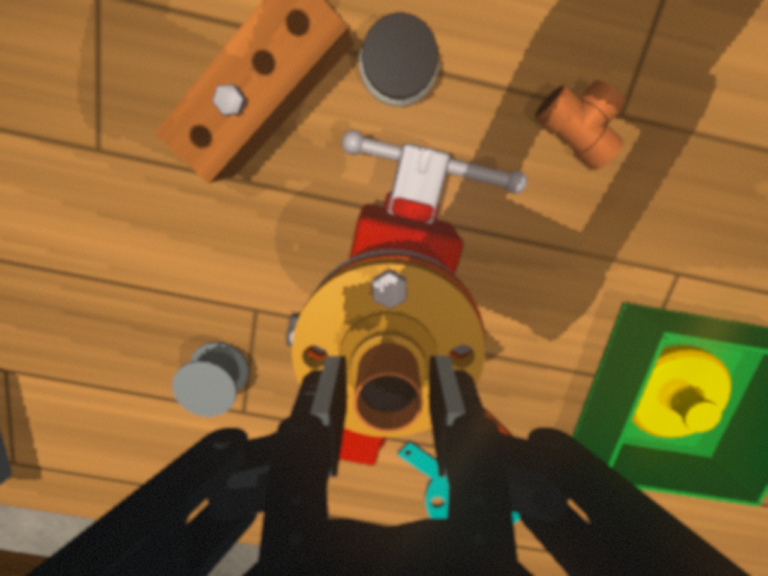

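```bash
python3 - <<'E'
from h import *
print(go([.457,-.167,.11],np.radians(20.2)))
E
python3 -m jog '[{"delta_pos":[0.10,-0.11,-0.013],"rot":[0,0,0.12],"jaw":0.2},{"delta_pos":[0.105,-0.1125,-0.013],"rot":[0,0,0.24],"jaw":0.2},{"delta_pos":[0.105,-0.1125,-0.013],"rot":[0,0,0.36],"jaw":0.2},{"delta_pos":[0.105,-0.1125,-0.013],"rot":[0,0,0.48],"jaw":0.2},{"delta_pos":[0.105,-0.1125,-0.013],"rot":[0,0,0.6],"jaw":0.2},{"delta_pos":[0.105,-0.1125,-0.013],"rot":[0,0,0.72],"jaw":0.2},{"delta_pos":[0.105,-0.1125,0.02],"rot":[0,0,0.84],"jaw":0.2},{"delta_pos":[0.105,-0.1125,0.06],"rot":[0,0,0.96],"jaw":0.2},{"delta_pos":[0.105,-0.1125,0.1],"rot":[0,0,1.08],"jaw":0.2},{"delta_pos":[0.105,-0.1125,0.14],"rot":[0,0,1.2],"jaw":0.2},{"delta_pos":[0.105,-0.1125,0.15],"rot":[0,0,1.32],"jaw":0.2},{"delta_pos":[0.105,-0.1125,0.15],"rot":[0,0,1.428],"jaw":0.2},{"delta_pos":[0.105,-0.1125,0.15],"rot":[0,0,1.428],"jaw":0.2},{"delta_pos":[0.105,-0.1125,0.15],"rot":[0,0,1.428],"jaw":0.2}]'
python3 - <<'E'
from h import *
st();c=camera_info("wrist"); im=snapshot("wrist"); 
crop(im,150,170,370,370,3.5,"w25.png")
print(go([.457,-.167,.065],np.radians(20.2)))
E
```

```text
[[0.1046, -0.1126, 0.1473], [-0.0, -0.0, 1.427]]
clock: 31.05
ee_pos: [0.4564, -0.1668, 0.1072]
tcp_rot: [-1.793, -2.578, 0.0]
contact_force: [1.1, 0.9, -0.4]
gripper_width: 0.0339
t31.05 pos [ 0.4564 -0.1668  0.1072] rv [-1.793 -2.578  0.   ] F [ 1.1  0.9 -0.4] w0.0339 q6 [-0.51  0.04  1.81 -0.    1.29 -0.86]
jaw yaw deg 20.36 z [-1.e-03  5.e-04 -1.e+00]
[[-0.0003, 0.0003, 0.0427], [-0.0, -0.0, 0.004]]
```

View pics/w25.png

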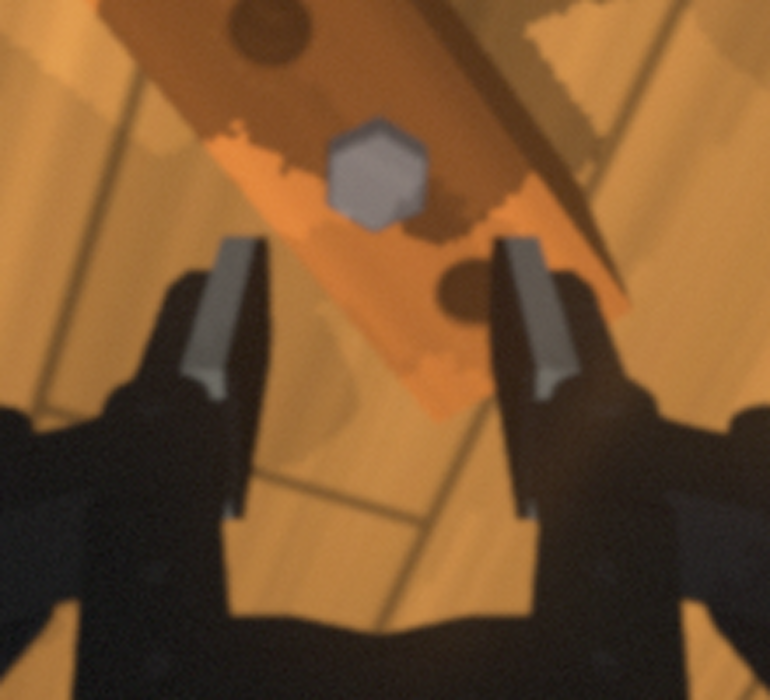

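Aligned with the flats. Descend and grip as before.

```bash
python3 -m jog '[{"delta_pos":[-0.0003,0.0003,0.015],"rot":[0,0,0],"jaw":0.2},{"delta_pos":[-0.0003,0.0003,0.03],"rot":[0,0,0],"jaw":0.2},{"delta_pos":[-0.0003,0.0003,0.04],"rot":[0,0,0],"jaw":0.2},{"delta_pos":[-0.0003,0.0003,0.042],"rot":[0,0,0],"jaw":0.2},{"delta_pos":[-0.0003,0.0003,0.042],"rot":[0,0,0],"jaw":0.2},{"delta_pos":[-0.0003,0.0003,0.042],"rot":[0,0,0],"jaw":1},{"delta_pos":[-0.0003,0.0003,0.042],"rot":[0,0,0],"jaw":1},{"delta_pos":[-0.0003,0.0003,0.042],"rot":[0,0,0],"jaw":1},{"delta_pos":[-0.0003,0.0003,0.042],"rot":[0,0,0],"jaw":1},{"delta_pos":[-0.0003,0.0003,0.042],"rot":[0,0,0],"jaw":1},{"delta_pos":[-0.0003,0.0003,0.042],"rot":[0,0,0],"jaw":1}]' 100
python3 -m jog '[{"delta_pos":[0,0,-0.005],"rot":[0,0,0],"jaw":1},{"delta_pos":[0,0,-0.02],"rot":[0,0,0],"jaw":1},{"delta_pos":[0,0,-0.04],"rot":[0,0,0],"jaw":1},{"delta_pos":[0,0,-0.08],"rot":[0,0,0],"jaw":1},{"delta_pos":[0,0,-0.12],"rot":[0,0,0],"jaw":1},{"delta_pos":[0,0,-0.16],"rot":[0,0,0],"jaw":1},{"delta_pos":[0,0,-0.21],"rot":[0,0,0],"jaw":1},{"delta_pos":[0,0,-0.21],"rot":[0,0,0],"jaw":1},{"delta_pos":[0,0,-0.21],"rot":[0,0,0],"jaw":1}]'
python3 - <<'E'
from h import *
st();c=camera_info("wrist"); im=snapshot("wrist"); 
crop(im,150,170,370,370,3.5,"w26.png")
h=np.array([.5797,-.0260])+.0445*np.array([np.cos(np.radians(102)),np.sin(np.radians(102))]);print(h)
print(go([h[0],h[1],.275],np.radians(12)))
E
```

```text
clock: 32.02
ee_pos: [0.4576, -0.1673, 0.067]
tcp_rot: [1.797, 2.575, 0.0]
contact_force: [-2.3, 1.7, 6.0]
gripper_width: 0.0124
clock: 32.77
ee_pos: [0.4579, -0.1674, 0.2798]
tcp_rot: [1.794, 2.571, 0.001]
contact_force: [-0.5, 0.9, -0.7]
gripper_width: 0.0126
t32.77 pos [ 0.4579 -0.1674  0.2798] rv [1.794e+00 2.571e+00 1.000e-03] F [-0.5  0.9 -0.7] w0.0126 q6 [-0.51 -0.05  1.55  0.    1.63 -0.86]
jaw yaw deg 20.19 z [ 0.0055 -0.0029 -1.    ]
[0.57044793 0.01752757]
[[0.1344, 0.1698, 0.0024], [0.002, 0.002, 0.143]]
```

View pics/w26.png

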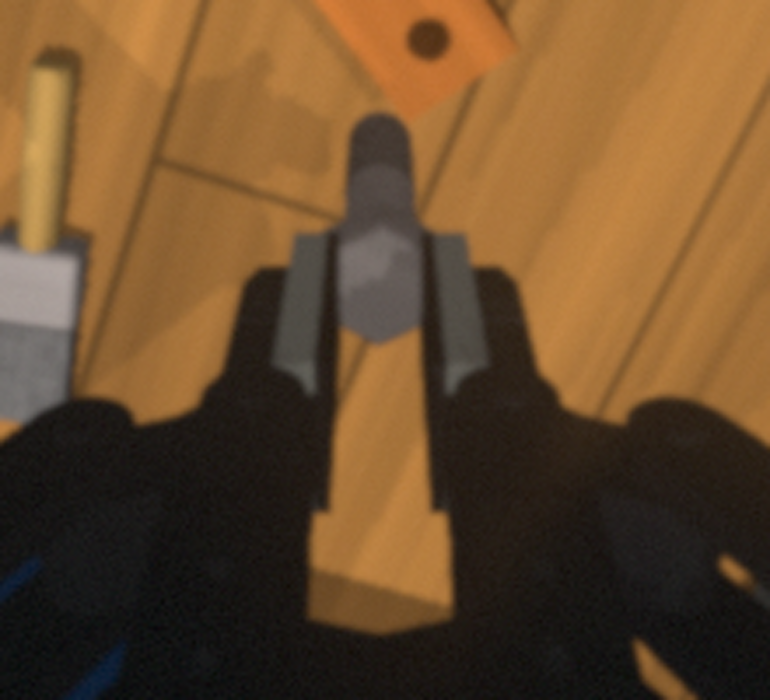

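```bash
python3 -m jog '[{"delta_pos":[0.134,0.170,-0.02],"rot":[0,0,0.03],"jaw":1},{"delta_pos":[0.134,0.170,-0.02],"rot":[0,0,0.143],"jaw":1},{"delta_pos":[0.134,0.170,-0.02],"rot":[0,0,0.143],"jaw":1},{"delta_pos":[0.134,0.170,-0.02],"rot":[0,0,0.143],"jaw":1},{"delta_pos":[0.134,0.170,-0.02],"rot":[0,0,0.143],"jaw":1},{"delta_pos":[0.134,0.170,-0.02],"rot":[0,0,0.143],"jaw":1},{"delta_pos":[0.134,0.170,0.0],"rot":[0,0,0.143],"jaw":1},{"delta_pos":[0.134,0.170,0.035],"rot":[0,0,0.143],"jaw":1},{"delta_pos":[0.134,0.170,0.035],"rot":[0,0,0.143],"jaw":1},{"delta_pos":[0.134,0.170,0.035],"rot":[0,0,0.143],"jaw":1}]'
python3 - <<'E'
from h import *
st();c=camera_info("wrist"); im=snapshot("wrist"); 
import pickle; pickle.dump((c,im),open("w27.pkl","wb"))
crop(im,150,130,370,330,3.5,"w27.png")
print(go([.5704,.0175,.245],np.radians(12)))
E
```

```text
clock: 33.65
ee_pos: [0.5695, 0.0173, 0.2392]
tcp_rot: [-1.975, -2.438, 0.004]
contact_force: [0.2, 0.6, 1.1]
gripper_width: 0.0126
t33.65 pos [0.5695 0.0173 0.2392] rv [-1.975 -2.438  0.004] F [0.2 0.6 1.1] w0.0126 q6 [-0.1   0.14  1.43  0.    1.57 -0.31]
jaw yaw deg 11.98 z [-4.5e-03  5.0e-04 -1.0e+00]
[[0.0003, 0.0002, -0.0038], [-0.001, -0.0, -0.001]]
```

View pics/w27.png

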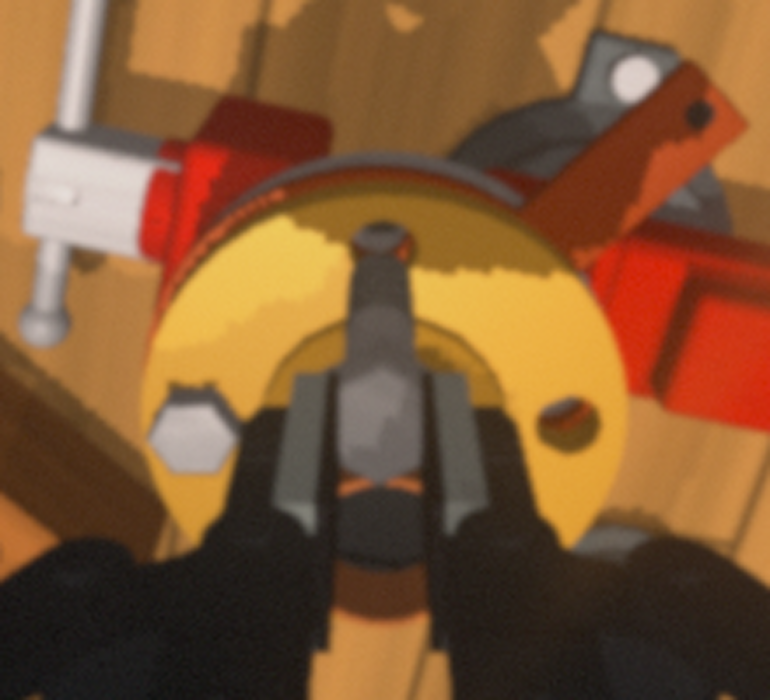

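```bash
python3 - <<'E'
from h import *
import pickle; c,im=pickle.load(open("w27.pkl","rb")); s=sense();Rt=R.from_rotvec(s["tcp_rot"])
for n,x,y,z in [("hole",384,251,.163),("R",569,424,.163),("boltA",194,437,.171),("tip",379,262,.1792),("head",378,426,.2392+.003)]:
    P=ray(0,150+x/3.5,130+y/3.5,z,c);print(n,P,Rt.inv().apply(P-s["ee_pos"]))
E
```

```text
hole [0.57111571 0.01715058 0.163     ] [-0.00021753  0.00091419  0.07817395]
R [ 0.62395567 -0.01704301  0.163     ] [-0.04462182  0.0455182   0.07810823]
boltA [ 0.53689105 -0.03447794  0.171     ] [-0.04362682 -0.04327797  0.07020413]
tip [0.56928217 0.02054396 0.1792    ] [ 0.0034887  -0.00019352  0.06197661]
head [0.56977392 0.01837552 0.2422    ] [ 0.00129059 -0.00022972 -0.00102427]
```

```bash
python3 -m jog '[{"delta_pos":[-0.0008,0.0012,0.005],"rot":[0,0,0],"jaw":1},{"delta_pos":[-0.0008,0.0012,0.011],"rot":[0,0,0],"jaw":1},{"delta_pos":[-0.0008,0.0012,0.016],"rot":[0,0,0],"jaw":1},{"delta_pos":[-0.0008,0.0012,0.020],"rot":[0,0,0],"jaw":1},{"delta_pos":[-0.0008,0.0012,0.020],"rot":[0,0,0],"jaw":1}]'
python3 -c "
from h import *
st()"
```

```text
clock: 34.12
ee_pos: [0.5716, 0.0168, 0.22]
tcp_rot: [-1.977, -2.44, 0.001]
contact_force: [-0.5, -0.1, -0.4]
gripper_width: 0.0123
t34.12 pos [0.5716 0.0168 0.22  ] rv [-1.977e+00 -2.440e+00  1.000e-03] F [-0.5 -0.1 -0.4] w0.0123 q6 [-0.11  0.15  1.46  0.    1.53 -0.31]
jaw yaw deg 11.97 z [-1.e-03  2.e-04 -1.e+00]
```

```bash
python3 -m jog '[{"delta_pos":[0,-0.0006,0.004],"rot":[0,0,0],"jaw":1},{"delta_pos":[0,-0.0006,0.008],"rot":[0,0,0],"jaw":1},{"delta_pos":[0,-0.0006,0.012],"rot":[0,0,0],"jaw":1},{"delta_pos":[0,-0.0006,0.017],"rot":[0,0,0],"jaw":1},{"delta_pos":[0,-0.0006,0.017],"rot":[0,0,0],"jaw":1}]'
```

```text
clock: 34.53
ee_pos: [0.5709, 0.0168, 0.2026]
tcp_rot: [-1.977, -2.44, 0.001]
contact_force: [-1.1, -0.8, -1.0]
gripper_width: 0.0128
```

Tip is into the lower flange with no force. Continue.

```bash
python3 -m jog '[{"delta_pos":[0,0,0.006],"rot":[0,0,0],"jaw":1},{"delta_pos":[0,0,0.012],"rot":[0,0,0],"jaw":1},{"delta_pos":[0,0,0.018],"rot":[0,0,0],"jaw":1},{"delta_pos":[0,0,0.024],"rot":[0,0,0],"jaw":1},{"delta_pos":[0,0,0.030],"rot":[0,0,0],"jaw":1},{"delta_pos":[0,0,0.033],"rot":[0,0,0],"jaw":1},{"delta_pos":[0,0,0.033],"rot":[0,0,0],"jaw":1},{"delta_pos":[0,0,0.034],"rot":[0,0,0],"jaw":1}]'
python3 -m jog '[{"delta_pos":[0,0,0.001],"rot":[0,0,0],"jaw":0.3},{"delta_pos":[0,0,0],"rot":[0,0,0],"jaw":0.3},{"delta_pos":[0,0,0],"rot":[0,0,0],"jaw":0.3},{"delta_pos":[0,0,-0.02],"rot":[0,0,0],"jaw":0.3},{"delta_pos":[0,0,-0.05],"rot":[0,0,0],"jaw":0.3},{"delta_pos":[0,0,-0.09],"rot":[0,0,0],"jaw":0.3},{"delta_pos":[0,0,-0.13],"rot":[0,0,0],"jaw":-1},{"delta_pos":[-0.03,0,-0.16],"rot":[0,0,0],"jaw":-1},{"delta_pos":[-0.07,0,-0.17],"rot":[0,0,0],"jaw":-1},{"delta_pos":[-0.10,0,-0.17],"rot":[0,0,0],"jaw":-1},{"delta_pos":[-0.10,0,-0.17],"rot":[0,0,0],"jaw":-1},{"delta_pos":[-0.10,0,-0.17],"rot":[0,0,0],"jaw":-1}]'
python3 - <<'E'
from h import *
st();c=camera_info("wrist");im=snapshot("wrist");crop(im,0,0,512,384,1.5,"w28.png")
import pickle; pickle.dump((c,im),open("w28.pkl","wb"))
p=proj([.5797,-.026,.163],c)[0];u,v=p.astype(int);print(u,v);crop(im,max(u-75,0),max(v-75,0),u+75,v+75,5,"w28a.png")
im=snapshot("side");crop(im,210,90,310,190,7,"s28.png")
im=snapshot("scene");crop(im,150,110,370,290,3.5,"sc28.png")
E
```

```text
clock: 35.2
ee_pos: [0.5712, 0.0167, 0.1698]
tcp_rot: [-1.977, -2.441, 0.0]
contact_force: [-4.6, 0.2, 2.1]
gripper_width: 0.0128
clock: 36.2
ee_pos: [0.5922, -0.0825, 0.3397]
tcp_rot: [-1.98, -2.439, -0.0]
contact_force: [-0.3, 0.3, 0.2]
gripper_width: 0.0853
t36.20 pos [ 0.5922 -0.0825  0.3397] rv [-1.98  -2.439 -0.   ] F [-0.3  0.3  0.2] w0.0853 q6 [-0.27  0.19  1.18  0.    1.78 -0.47]
jaw yaw deg 11.84 z [ 0.e+00  2.e-04 -1.e+00]
256 115
```

View pics/s28.png

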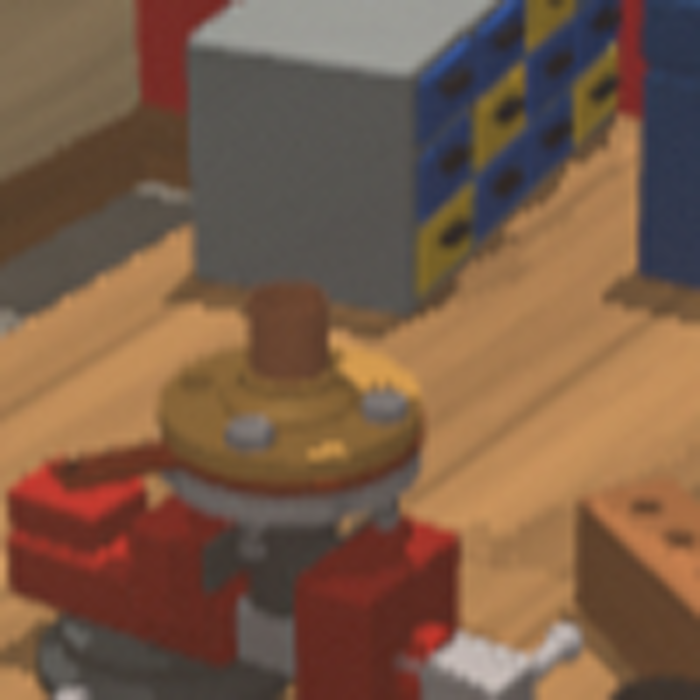

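View pics/w28a.png

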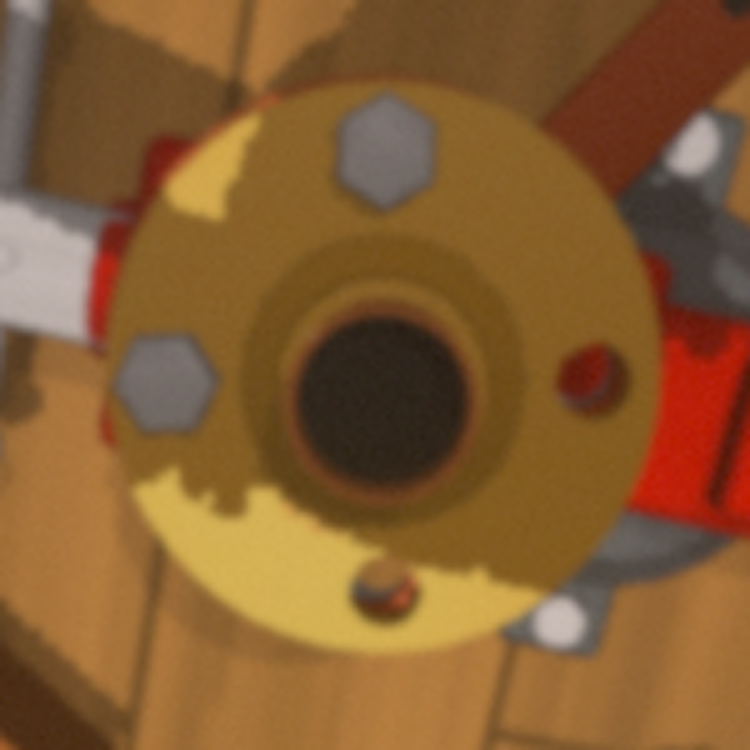

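View pics/sc28.png

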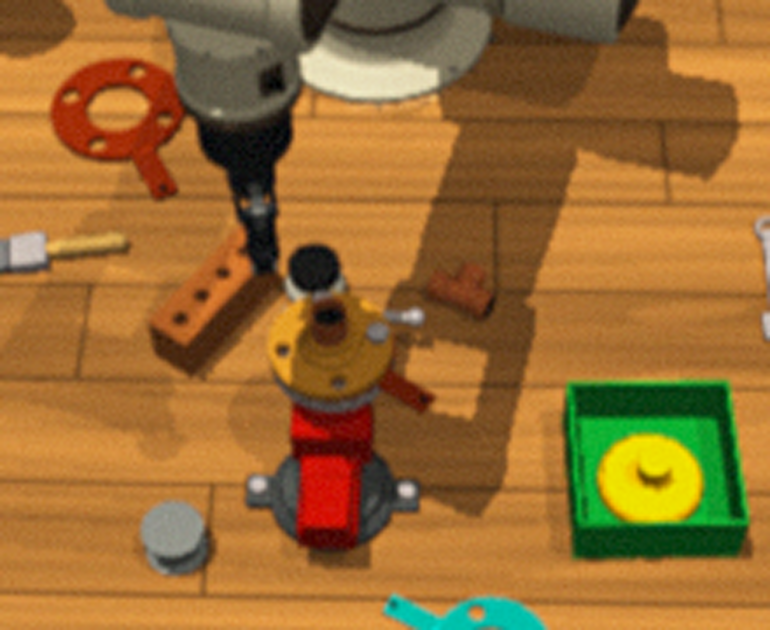

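```bash
python3 - <<'E'
from h import *
print(go([.5706,.0172,.20],np.radians(12)))
E
python3 -m jog '[{"delta_pos":[0.102,0,0.0],"rot":[0,0,0],"jaw":1},{"delta_pos":[0.102,0,0.0],"rot":[0,0,0],"jaw":1},{"delta_pos":[0.102,0,0.0],"rot":[0,0,0],"jaw":1},{"delta_pos":[0.102,0,0.05],"rot":[0,0,0],"jaw":1},{"delta_pos":[0.102,0,0.1],"rot":[0,0,0],"jaw":1},{"delta_pos":[0.102,0,0.14],"rot":[0,0,0],"jaw":1},{"delta_pos":[0.102,0,0.158],"rot":[0,0,0],"jaw":1},{"delta_pos":[0.102,0,0.160],"rot":[0,0,0],"jaw":1},{"delta_pos":[0.102,0,0.162],"rot":[0,0,0],"jaw":1},{"delta_pos":[0.102,0,0.162],"rot":[0,0,0],"jaw":1},{"delta_pos":[0.102,0,0.162],"rot":[0,0,0],"jaw":1}]'
```

```text
[[0.0998, -0.0006, 0.1399], [0.0, -0.0, 0.0]]
clock: 37.27
ee_pos: [0.5718, 0.0188, 0.1805]
tcp_rot: [1.975, 2.439, 0.003]
contact_force: [0.7, 0.1, 0.2]
gripper_width: 0.0002
```

```bash
python3 -m jog '[{"delta_pos":[-0.001,-0.001,0.003],"rot":[0,0,0],"jaw":1},{"delta_pos":[-0.001,-0.001,0.006],"rot":[0,0,0],"jaw":1},{"delta_pos":[-0.001,-0.001,0.008],"rot":[0,0,0],"jaw":1},{"delta_pos":[-0.001,-0.001,0.009],"rot":[0,0,0],"jaw":1},{"delta_pos":[-0.001,-0.001,0.009],"rot":[0,0,0],"jaw":1}]'
```

```text
clock: 37.68
ee_pos: [0.5704, 0.0173, 0.1707]
tcp_rot: [1.977, 2.439, 0.002]
contact_force: [-6.7, 0.6, 18.5]
gripper_width: -0.0002
```

```bash
python3 -m jog '[{"delta_pos":[0,0,-0.03],"rot":[0,0,0],"jaw":1},{"delta_pos":[0,0,-0.07],"rot":[0,0,0],"jaw":1},{"delta_pos":[-0.01,0,-0.09],"rot":[0,0,-0.12],"jaw":1},{"delta_pos":[-0.03,-0.03,-0.09],"rot":[0,0,-0.24],"jaw":1},{"delta_pos":[-0.044,-0.045,-0.09],"rot":[0,0,-0.36],"jaw":1},{"delta_pos":[-0.044,-0.045,-0.09],"rot":[0,0,-0.48],"jaw":1},{"delta_pos":[-0.044,-0.045,-0.09],"rot":[0,0,-0.6],"jaw":1},{"delta_pos":[-0.044,-0.045,-0.09],"rot":[0,0,-0.72],"jaw":1},{"delta_pos":[-0.044,-0.045,-0.09],"rot":[0,0,-0.84],"jaw":1},{"delta_pos":[-0.044,-0.045,-0.09],"rot":[0,0,-0.96],"jaw":1},{"delta_pos":[-0.044,-0.045,-0.09],"rot":[0,0,-1.08],"jaw":1},{"delta_pos":[-0.044,-0.045,-0.09],"rot":[0,0,-1.2],"jaw":1},{"delta_pos":[-0.044,-0.045,-0.09],"rot":[0,0,-1.32],"jaw":1},{"delta_pos":[-0.044,-0.045,-0.09],"rot":[0,0,-1.44],"jaw":1},{"delta_pos":[-0.044,-0.045,-0.09],"rot":[0,0,-1.57],"jaw":1},{"delta_pos":[-0.044,-0.045,-0.09],"rot":[0,0,-1.57],"jaw":1},{"delta_pos":[-0.044,-0.045,-0.09],"rot":[0,0,-1.57],"jaw":1}]'
python3 -c "
from h import *
st();print(go([.536,-.0348,.185],np.radians(102)))"
```

```text
clock: 39.1
ee_pos: [0.5352, -0.035, 0.2589]
tcp_rot: [-0.321, 3.125, 0.0]
contact_force: [0.5, 0.3, -0.8]
gripper_width: 0.0001
t39.10 pos [ 0.5352 -0.035   0.2589] rv [-0.321  3.125  0.   ] F [ 0.5  0.3 -0.8] w0.0001 q6 [-0.21  0.06  1.48  0.    1.6  -1.98]
jaw yaw deg 101.72 z [ 2.e-04  0.e+00 -1.e+00]
[[-0.0008, -0.0, 0.0739], [-0.0, 0.0, -0.005]]
```

```bash
python3 -m jog '[{"delta_pos":[-0.0005,0,0.03],"rot":[0,0,0],"jaw":1},{"delta_pos":[-0.0005,0,0.06],"rot":[0,0,0],"jaw":1},{"delta_pos":[-0.0005,0,0.08],"rot":[0,0,0],"jaw":1},{"delta_pos":[-0.0005,0,0.084],"rot":[0,0,0],"jaw":1},{"delta_pos":[-0.0005,0,0.086],"rot":[0,0,0],"jaw":1},{"delta_pos":[-0.0005,0,0.088],"rot":[0,0,0],"jaw":1},{"delta_pos":[-0.0005,0,0.088],"rot":[0,0,0],"jaw":1}]'
```

```text
clock: 39.68
ee_pos: [0.5362, -0.0349, 0.172]
tcp_rot: [-0.324, 3.123, -0.001]
contact_force: [-0.3, 0.0, -0.4]
gripper_width: 0.0003
```

```bash
python3 -m jog '[{"delta_pos":[0,0,0.001],"rot":[0,0,0],"jaw":1},{"delta_pos":[0,0,0.002],"rot":[0,0,0],"jaw":1},{"delta_pos":[0,0,0.002],"rot":[0,0,0],"jaw":1}]'
python3 -m jog '[{"delta_pos":[0,0,-0.03],"rot":[0,0,0],"jaw":1},{"delta_pos":[0,0,-0.07],"rot":[0,0,0],"jaw":1},{"delta_pos":[0,0,-0.11],"rot":[0,0,0],"jaw":1},{"delta_pos":[0.04,0,-0.15],"rot":[0,0,0],"jaw":-1},{"delta_pos":[0.08,0,-0.16],"rot":[0,0,0],"jaw":-1},{"delta_pos":[0.10,0,-0.16],"rot":[0,0,0],"jaw":-1},{"delta_pos":[0.10,0,-0.16],"rot":[0,0,0],"jaw":-1},{"delta_pos":[0.10,0,-0.16],"rot":[0,0,0],"jaw":-1}]'
python3 - <<'E'
from h import *
st();im=snapshot("wrist");crop(im,0,0,512,384,1.5,"w29.png")
im=snapshot("side");crop(im,130,90,310,250,4,"s29.png")
im=snapshot("scene");crop(im,130,110,390,310,3,"sc29.png")
E
```

```text
clock: 39.93
ee_pos: [0.5364, -0.0349, 0.1708]
tcp_rot: [-0.326, 3.122, -0.001]
contact_force: [-1.9, 0.9, 14.0]
gripper_width: -0.0002
clock: 40.6
ee_pos: [0.4371, -0.0557, 0.3305]
tcp_rot: [-0.324, 3.122, -0.002]
contact_force: [0.2, 0.6, -0.6]
gripper_width: 0.0605
t40.60 pos [ 0.4371 -0.0557  0.3305] rv [-3.240e-01  3.122e+00 -2.000e-03] F [ 0.2  0.6 -0.6] w0.0605 q6 [-0.3  -0.15  1.54  0.    1.75 -2.08]
jaw yaw deg 101.85 z [ 0.0034 -0.001  -1.    ]
```

View pics/s29.png

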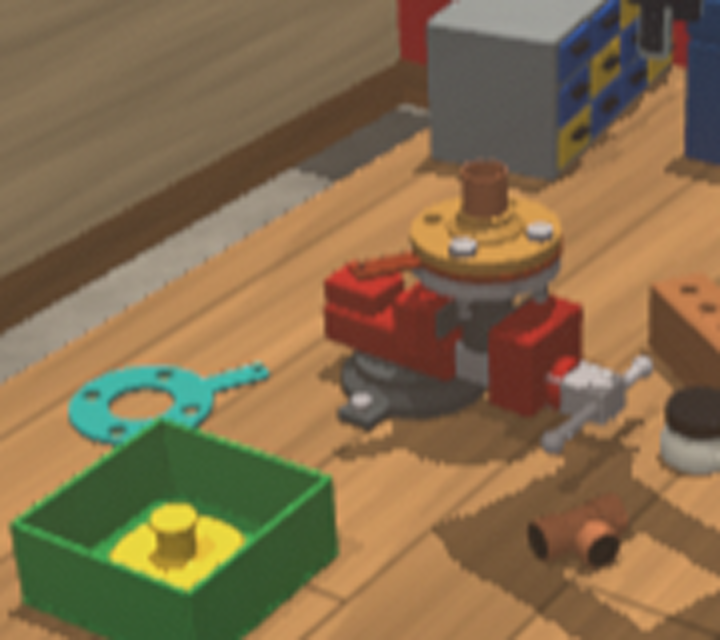

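View pics/sc29.png

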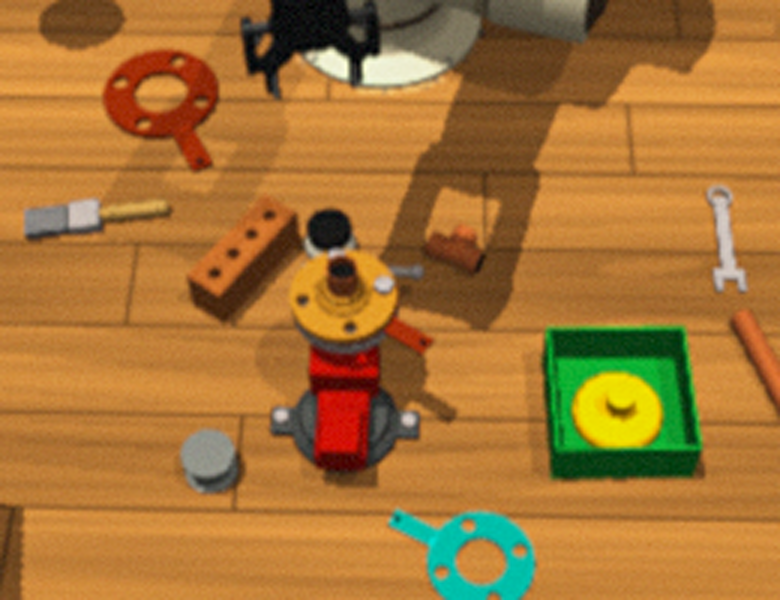

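Both head tops sit at 0.171 m, which is the seated height. The rack is empty, the cap is in the tub and the robot is clear, so I'm handing in.

```bash
python3 -c "
from bench import *
print(finish_job())"
```

```text
the job is handed in; nothing more can be done
None
```

The flange joint is made up and handed in at about 41 s of the 210 s allowed.

- **Cap:** pulled off the lower flange and lying in the green tub.
- **Plate:** the smaller red-brown plate lies over the spigot, with its holes turned to those of the lower flange. The other two plates were left where they were.
- **Flange:** the bronze flange is on the plate, tail up, turned to match the lower flange's holes.
- **Bolts:** the timber block held two. They are in two neighbouring holes (the lower flange's −x and +y if its +x is at 12°), head up.

**Last checks**
- I pressed each head with the shut fingertips, at about 14 N and 18 N. Contact came at 170.8 mm and 170.7 mm, against 171 mm for a seated head.
- The final pictures show the block empty, both heads down on the flange, the cap in the tub, the loose items apparently undisturbed, and the gripper clear of everything.

**Disagreement:** the wrist camera read objects held in the gripper about 1.3 mm off to the side, but showed no such offset farther away. I allowed for this. The plate was laid about 1.4 mm off centre, within its 1.5 mm clearance. Both bolts still went in with only a few newtons of force.

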